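Pressing the button plugs home on a lamp base

ROBOT

A 6-joint arm with a two-finger parallel gripper is mounted at the origin on the work surface. World frame = base frame: x ahead of the robot, y to its left, z up, the work surface at z = 0. Lengths are in m, angles in rad, forces in N, time in s.
With the tool pointing down it reaches from about 0.425 to 0.95 m from the base axis. Payload 3.5 kg.
Tool frame: the origin (TCP) lies between the finger pads; the fingertips stand 17 mm ahead of it and the grasp point (between the pads) lies 2 mm behind it (ctrl.tip_reach is the distance from the TCP to the fingertips, in m); z points along the fingers, y is the direction in which the jaws open and shut (so a half turn about z gives the same grasp; the last joint's range is limited). The gripper opens to 85 mm and grips with 20 to 120 N. Pads are 22 mm wide; open, the fingers measure 114 mm over their backs; the gripper's body (76 mm by 85 mm) begins 54 mm behind the grasp point. The pads swing forward as they close: fully open they stand 13 mm farther back than shut.
Start: joints at [-1.324, 0.286, 1.577, -0, 1.279, -0.15], TCP at [0.261, -0.623, 0.248] pointing down, gripper open.
Joint ranges: [-2.77, 2.77], [-0.9, 2.22], [0.21, 2.48], [-1.53, 4.67], [0.24, 2.81], [-2.84, 2.84]. Speed limits (rad/s): [2.79, 2.79, 3.14, 3.14, 3.14, 3.14].

INTERFACE

Orientations are given as a unit quaternion [x, y, z, w].
In Python, from plant import monitor, imaging, workorder, ctrl gives the robot as it stands.
- The arm moves only by the tool send_rows, never from a script. Its argument "rows" is a list of rows, each a list of 4 numbers: the shift along the world's x, y, z normalised to -1 to 1, where 1 is 0.3 m, then the turn about the world's z normalised to -1 to 1, where 1 is 360 degrees. A call has 1 to 20 rows; each row is the pose to reach, as a shift and turn from the pose commanded when the call began, turning the shorter way round; what a row does not reach only later rows make up. A row lasts 1/8 s, in which the tool goes at most 62.5 mm and 10.7 degrees, less where a joint would pass 70% of its speed; a pose out of reach is approached as far as the arm can. A call with a number of a shift or a turn outside -1 to 1 is refused whole. A call with a gripper value outside its range is refused whole. "jaw" is the closure, from 0 (fully open) to 1 (shut), set as the call begins (left out, the last holds). The fingers move at their own pace and stop on an object; "newtons" is the grip in N (left out, the last holds). Time passes only in rows, so rows that repeat a pose let the fingers close. It gives the time, the measured TCP pose, the force and the opening at its end, in the units of the state.
- monitor.get_state(): the state, without advancing time (a new reading comes with each control period).
- imaging.read_camera(name): name is "scene" or "side" or "wrist"; returns the picture (400x640x3 uint8, red, green, blue); there is no depth.
- imaging.calibration(name): a dict with "intrinsics" (3x3 intrinsics, pixels), "cam_to_world" (4x4, takes a point from camera to world coordinates). Camera axes: x right, y up, looking along -z (the intrinsics and any distortion apply to the point x, -y, -z); pixel columns grow to the right and rows downward; lengths in m; the calibration is good to about 2 mm. A picture is of the moment at which its call begins: read the wrist's pose just before it. calibration takes no time and is no camera call; for the wrist camera it gives the pose at the moment of the call.
- workorder.sign_off(): hands the job in, once; it reports no verdict.
The state is a dict: "time": time; "qpos": joint angles; "dq": joint speeds; "joint_efforts": joint torques, N m; "eef_pos": TCP position; "tcp_rot": TCP orientation; "contact_force": force on the tool from outside, world axes, zero at the start; "wrist_torque": the same for the moment, N m; "opening": opening from 0.0 (shut) to 1.0 (fully open).
Only numpy, scipy, OpenCV 4.12 (cv2) and the standard library are available. Lean on these libraries where they do the work, as an engineer would, in place of code of your own. Each camera call takes 0.05 s, during which the arm holds its last target.

TASK

The wooden button plugs on the four sides of the lamp base are only started in their holes. Hold the base, turn one sloping side after another flat to the steel face of the bench stop, and press each button fully home on it (not with the fingers), firmly but without ramming it. Then stand the base upright on the plywood board, beside the finished one, and leave everything else where it is.

Things in the scene. Friction and masses are not known exactly. Their poses are not given: they have to be found in the camera images.
- lamp_center (a point): Lamp base of light wood, 0.25 to 0.5 kg, upright, alone on the bench: plinth like a cut-off pyramid, 112 mm square below, 75 mm square at its top 40 mm up (flat sides lean inwards by 25 degrees); on it a square neck 44 x 44 mm up to 82 mm above the underside. Point: on its axis, 41 mm above the underside; z up, x and y square to its sides. Each side carries one button plug.
- press_a (a joint): How far (m) the button on the +x side stands off: 0.004 to 0.009 at the start, 0 when fully home, its head tight against the side. A tight fit: it slides in, square to the side, only under a push of 5 to 9 N (each differs) and never springs back. When home it is solid: a push that rises to about 14 N shows that it is home.
- press_b (a joint): How far (m) the button on the +y side stands off: 0.004 to 0.009 at the start, 0 when fully home, its head tight against the side. A tight fit: it slides in, square to the side, only under a push of 5 to 9 N (each differs) and never springs back. When home it is solid: a push that rises to about 14 N shows that it is home.
- press_c (a joint): How far (m) the button on the -x side stands off: 0.004 to 0.009 at the start, 0 when fully home, its head tight against the side. A tight fit: it slides in, square to the side, only under a push of 5 to 9 N (each differs) and never springs back. When home it is solid: a push that rises to about 14 N shows that it is home.
- press_d (a joint): How far (m) the button on the -y side stands off: 0.004 to 0.009 at the start, 0 when fully home, its head tight against the side. A tight fit: it slides in, square to the side, only under a push of 5 to 9 N (each differs) and never springs back. When home it is solid: a push that rises to about 14 N shows that it is home.
- button_a: Button plug half-way along the lamp base's +x side: turned wood, low domed head 19 mm across and 5 mm thick, square to the sloping side. Origin under the middle of its head, 24 mm up the slope from the lower edge when home (22 mm above the underside, 46 mm from the axis); x points level outwards, z up along the base's axis. Joint: press_a.
- button_b: Button plug half-way along the lamp base's +y side: turned wood, low domed head 19 mm across and 5 mm thick, square to the sloping side. Origin under the middle of its head, 24 mm up the slope from the lower edge when home (22 mm above the underside, 46 mm from the axis); x points level outwards, z up along the base's axis. Joint: press_b.
- button_c: Button plug half-way along the lamp base's -x side: turned wood, low domed head 19 mm across and 5 mm thick, square to the sloping side. Origin under the middle of its head, 24 mm up the slope from the lower edge when home (22 mm above the underside, 46 mm from the axis); x points level outwards, z up along the base's axis. Joint: press_c.
- button_d: Button plug half-way along the lamp base's -y side: turned wood, low domed head 19 mm across and 5 mm thick, square to the sloping side. Origin under the middle of its head, 24 mm up the slope from the lower edge when home (22 mm above the underside, 46 mm from the axis); x points level outwards, z up along the base's axis. Joint: press_d.
- stop_face (a point): Bench stop, immovable: dark hardwood block 130 mm wide, 70 mm deep, 42 mm high (two bolt heads 9 mm higher), its whole front an upright steel plate that faces roughly towards the robot. Point: on the steel face, at the middle of its width, 21 mm above the bench; x points level, square into the stop (the direction to press), y along the face, z up.
- board: Plywood board lying on the bench, fixed, 340 x 180 mm (along its x and y) and 12 mm thick. Origin at the centre of its underside. The finished lamp base stands on its +x half (the half farther from the robot); the -x half is free, centre at about x = -0.085.
- stop: The bench stop as a whole (see stop_face, which lies 32 mm in front of this origin); origin at the centre of its underside. Pushing anything on it with more than 40 N counts as ramming.
- lamp: The lamp base as a whole, with its buttons; origin at the centre of its underside, axes as lamp_center.
- finished_center (a point): Bystander: a finished lamp base of the same shape and size, all buttons home, standing on the board's +x half. This point is at its centre, 41 mm above its underside.
- square_center (a point): Bystander: try square lying flat on the bench between robot and stop, stock 22 x 115 x 16 mm with a steel blade 110 mm long towards the robot. This point is at the centre of the stock.
- mallet_center (a point): Bystander: wooden mallet lying on the bench beyond the stop, to one side; head 60 x 100 x 54 mm. This point is at the centre of the head; its 200 mm handle points along -x of its own frame.
- glue_center (a point): Bystander: white glue bottle, 52 mm across and 118 mm tall, standing beyond the stop, to one side. This point is on its axis, 50 mm up.
Not all that is in view belongs to the job. What is shaped like the part that bears finished_center but yellow is not meant. What is shaped like the lamp but red is not meant.

How it is judged:
By the outcome, as a careful person would: the job done as asked, in the order asked, and still so for the second after the job is handed in, with the robot touching nothing.
It also fails if it takes over 72 s, if anything falls off the work surface, if the arm or the gripper's body presses on something with over 40 N, if the wrist force passes 120 N, or if a joint passes its speed limit or range.

## Working session

There is one attempt and no reset: what is moved stays moved. The work goes in short steps, Python scripts to look and compute and a tool call to move; the robot and the scene stay as the last step left them, time stands still between calls to the robot, and variables do not carry over. Pictures are saved under pics/ and viewed, and the job is handed in when it is done.

Besides the shell and the picture viewer there is one more tool, called after ">>>" in YAML: its name, and indented under it one key for each argument. send_rows: Moves the arm, as the interface text tells. Scaled input: -1 to 1 covers 0.3 m each way for a shift and 360 degrees each way for a turn. Its arguments: {"type":"object","properties":{"rows":{"type":"array"},"jaw":{"type":"number"},"newtons":{"type":"number"}},"required":["rows"]}

```bash
ls; mkdir -p pics; cat > h.py <<'E'
import numpy as np, cv2, sys
from plant import monitor, imaging, workorder, ctrl
def snap(n,f):
    c=imaging.calibration(n); im=imaging.read_camera(n)
    cv2.imwrite('pics/'+f,im[:,:,::-1]); return im,c
def ray(c,u,v):
    K=np.array(c['intrinsics']);T=np.array(c['cam_to_world'])
    d=np.linalg.inv(K)@[u,v,1]; d=T[:3,:3]@np.array([d[0],-d[1],-d[2]]); return T[:3,3],d/np.linalg.norm(d)
def onz(c,u,v,z):
    o,d=ray(c,u,v); return o+d*(z-o[2])/d[2]
def proj(c,p):
    K=np.array(c['intrinsics']);T=np.array(c['cam_to_world'])
    q=T[:3,:3].T@(np.array(p)-T[:3,3]); q=K@[q[0],-q[1],-q[2]]; return q[:2]/q[2]
E
python3 - <<'E'
from h import *
print(monitor.get_state()); print(ctrl.tip_reach)
for n in('scene','side','wrist'):
    im,c=snap(n,n+'0.png'); print(n,c)
E
```

```text
pics
{'time': 0.0, 'qpos': array([-1.32399724e+00,  2.87195179e-01,  1.57816309e+00,  2.63208028e-05,
        1.27860293e+00, -1.50011785e-01]), 'dq': array([ 0.00079568,  0.00115578, -0.00012425, -0.00038516, -0.00079227,
       -0.00139565]), 'joint_efforts': array([-3.66868016e-04, -4.05980337e+01, -2.92626697e+01, -2.04545831e-04,
        5.88722483e-03,  8.82377776e-06]), 'eef_pos': array([ 0.2607477 , -0.62194116,  0.24693499]), 'tcp_rot': array([ 9.80382185e-01,  1.97102432e-01, -4.47054245e-05, -1.18349261e-03]), 'contact_force': array([ 0.31346964,  0.01878455, -0.47499489]), 'wrist_torque': array([ 0.05828779, -0.0077851 ,  0.00242711]), 'opening': 1.0017298665147176}
0.017
scene {'intrinsics': array([[415.77344513,   0.        , 316.37868787],
       [  0.        , 415.77344513, 205.11157748],
       [  0.        ,   0.        ,   1.        ]]), 'cam_to_world': array([[ 0.86625753, -0.27558353,  0.41671526,  1.21166893],
       [ 0.49910095,  0.51454949, -0.6972353 , -1.04222224],
       [-0.02227406,  0.81196831,  0.58327638,  0.97095213],
       [ 0.        ,  0.        
[... 205 characters left out ...]
 'cam_to_world': array([[-0.75613124,  0.31211669, -0.57519451, -0.24224218],
       [-0.6541215 , -0.38700647,  0.64988541,  0.92961655],
       [-0.01976392,  0.86764576,  0.49678992,  0.77301905],
       [ 0.        ,  0.        ,  0.        ,  1.        ]])}
wrist {'intrinsics': array([[296.67237275,   0.        , 317.21715298],
       [  0.        , 296.67237275, 202.536825  ],
       [  0.        ,   0.        ,   1.        ]]), 'cam_to_world': array([[ 0.38579403,  0.88517776,  0.26004481,  0.32663258],
       [-0.92258307,  0.37071732,  0.10681359, -0.59408705],
       [-0.0018541 , -0.28112098,  0.95967055,  0.37206849],
       [ 0.        ,  0.        ,  0.        ,  1.        ]])}
```

View pics/scene0.png

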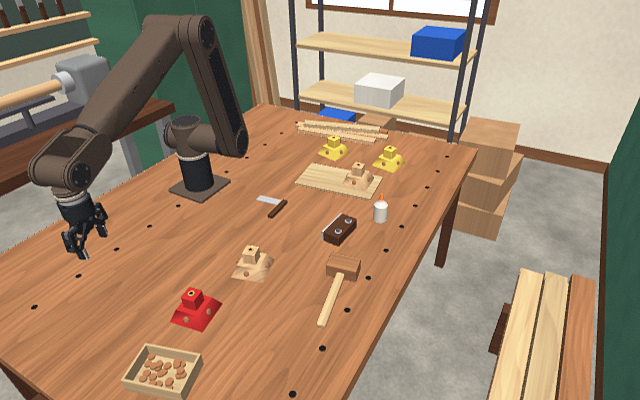

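View pics/side0.png

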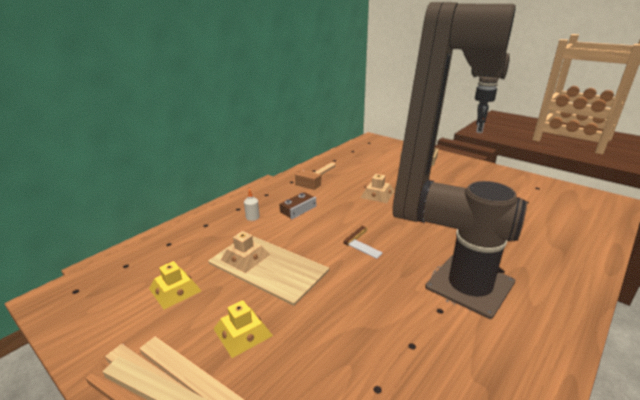

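View pics/wrist0.png

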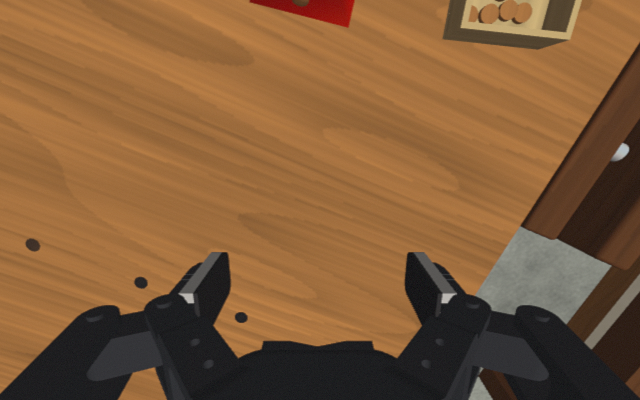

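Candidates in the scene view:
- Light-wood base alone on the bench, about (252,262). This fits the lamp.
- Red base, about (195,308). Decoy.
- Two yellow bases, (333,147) and (388,157). Decoys.
- Light-wood base on the board, (357,178). This is the finished bystander.

The stop is the dark block at (340,230). I'll enlarge to confirm.

```bash
python3 - <<'E'
import cv2,numpy as np
s=cv2.imread('pics/scene0.png'); d=cv2.imread('pics/side0.png')
f=lambda im,x,y,w,h,k:cv2.resize(im[y:y+h,x:x+w],None,fx=k,fy=k,interpolation=cv2.INTER_CUBIC)
a=f(s,220,155,180,140,4.4); cv2.imwrite('pics/c1.png',a)
b=f(d,200,160,260,150,3); cv2.imwrite('pics/c2.png',b)
E
```

```text
(no output)
```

View pics/c1.png

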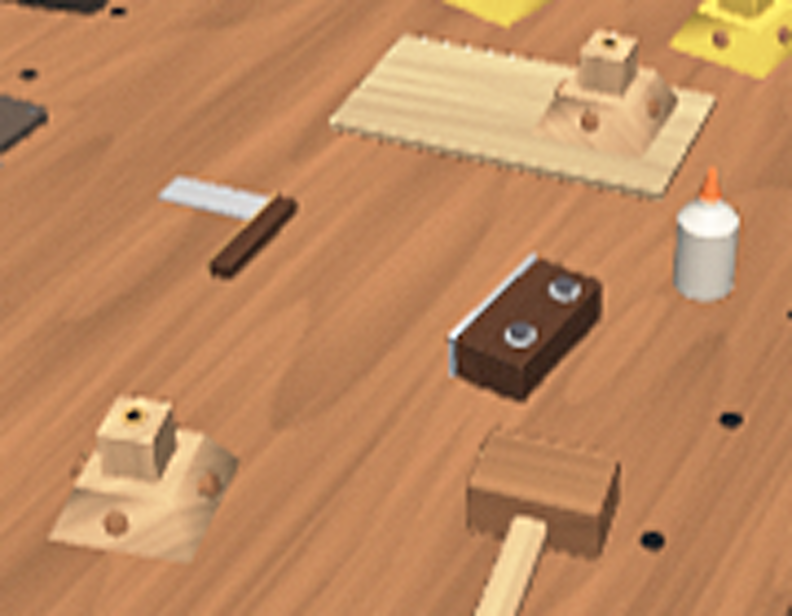

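View pics/c2.png

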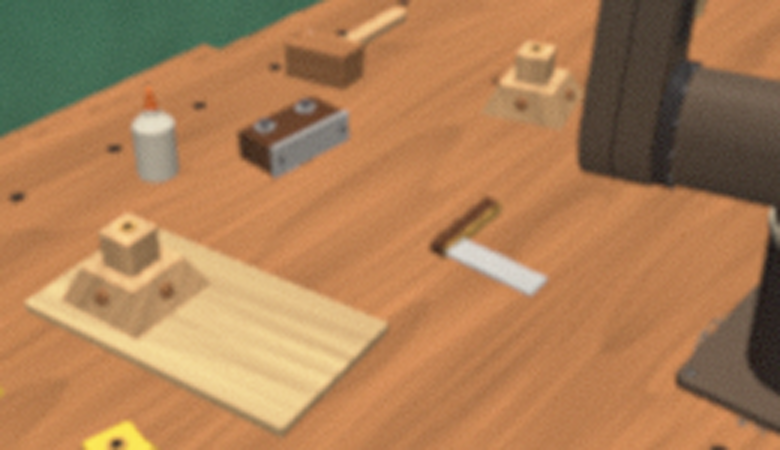

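```bash
python3 - <<'E'
from h import *
cs=imaging.calibration('scene'); cd=imaging.calibration('side')
S=lambda x,y:(220+x/4.4-.4,155+y/4.4-.4); D=lambda x,y:(200+x/3-.3,160+y/3-.3)
r=lambda *a:np.round(onz(*a),4)
print('lamp base S',[r(cs,*S(*p),0)[:2] for p in[(50,540),(190,562),(238,460)]])
print('lamp base D',[r(cd,*D(*p),0)[:2] for p in[(485,113),(560,127)]])
print('neck hole',r(cs,*S(133,414),.082),r(cd,*D(537,48),.082))
print('neck cnr S',[r(cs,*S(*p),.082)[:2] for p in[(98,435),(120,397),(176,405),(153,443)]])
print('stop S top',[r(cs,*S(*p),.042)[:2] for p in[(450,338),(535,256),(601,284),(522,368)]],r(cs,*S(453,376),0))
print('stop D top',[r(cd,*D(*p),.042)[:2] for p in[(271,147),(348,110),(314,97),(239,132)]])
print('stop D bot',[r(cd,*D(*p),0)[:2] for p in[(275,175),(349,133)]])
print('board S',[r(cs,*S(*p),.012)[:2] for p in[(332,122),(403,35),(716,95),(662,192)]])
print('board D',[r(cd,*D(*p),.012)[:2] for p in[(283,428),(388,325),(165,228),(26,302)]])
print('fin hole',r(cs,*S(610,42),.094),r(cd,*D(128,227),.094))
print('square',[r(cs,*S(*p),.016)[:2] for p in[(212,266),(295,200),(162,192)]])
E
```

```text
lamp base S [array([ 0.474 , -0.3605]), array([ 0.578 , -0.3287]), array([ 0.5472, -0.2232])]
lamp base D [array([ 0.5392, -0.229 ]), array([ 0.4403, -0.2597])]
neck hole [ 0.5077 -0.2889  0.082 ] [ 0.5058 -0.2965  0.082 ]
neck cnr S [array([ 0.4993, -0.3192]), array([ 0.4876, -0.2784]), array([ 0.5295, -0.2657]), array([ 0.5394, -0.307 ])]
stop S top [array([ 0.6443, -0.0601]), array([0.654 , 0.0695]), array([0.7198, 0.0608]), array([ 0.7119, -0.0656])] [ 0.6446 -0.057   0.    ]
stop D top [array([0.6507, 0.068 ]), array([ 0.6387, -0.0621]), array([ 0.697 , -0.0608]), array([0.7078, 0.0668])]
stop D bot [array([0.6503, 0.0645]), array([ 0.6471, -0.0725])]
board S [array([0.3622, 0.206 ]), array([0.3374, 0.3844]), array([0.6719, 0.4264]), array([0.6936, 0.2473])]
board D [array([0.3299, 0.3844]), array([0.3485, 0.2115]), array([0.6548, 0.2399]), array([0.6649, 0.4235])]
fin hole [0.5929 0.3424 0.094 ] [0.5891 0.3371 0.094 ]
square [array([ 0.3979, -0.0451]), array([0.4067, 0.073 ]), array([0.2912, 0.0259])]
```

>>> send_rows:
  rows:
    - [0.827, 1.0, -0.15, -0.0158]
    - [0.827, 1.0, -0.15, -0.0158]
    - [0.827, 1.0, -0.15, -0.0158]
    - [0.827, 1.0, -0.15, -0.0158]
    - [0.827, 1.0, -0.15, -0.0158]
    - [0.827, 1.0, -0.15, -0.0158]
    - [0.827, 1.0, -0.15, -0.0158]
    - [0.827, 1.0, -0.15, -0.0158]
    - [0.827, 1.0, -0.15, -0.0158]
  jaw: 0
  newtons: 20

```text
time: 1.27
eef_pos: [0.5083, -0.3238, 0.2035]
tcp_rot: [0.989, 0.148, -0.0, 0.0]
contact_force: [-0.8, 0.0, -0.3]
opening: 1.002
```

```bash
python3 - <<'E'
from h import *
snap('wrist','w1.png');s=monitor.get_state();print(s['time'],s['eef_pos'],s['tcp_rot'],s['contact_force'])
c=imaging.calibration('wrist')
print(proj(c,[.509,-.292,.082]),proj(c,[.509,-.292,.0]))
E
```

```text
1.325 [ 0.50819116 -0.32408332  0.2035657 ] [ 9.89105228e-01  1.47209857e-01 -3.53677115e-05  3.22723887e-04] [-0.18677019 -0.88915871  0.68099115]
[282.17182697 190.3764085 ] [290.39241775 172.65816717]
```

View pics/w1.png

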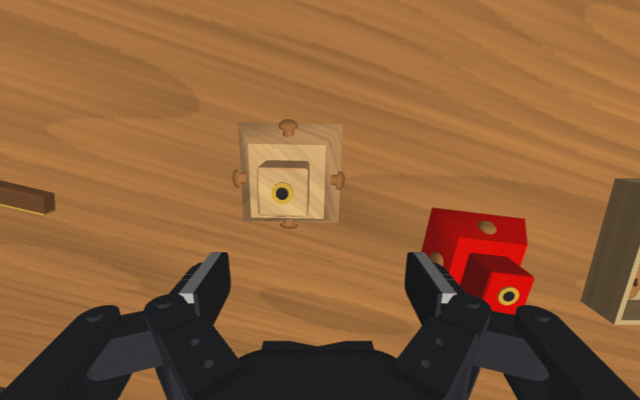

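The wrist view shows the wooden lamp with its neck hole at about (282,193). All four buttons stand proud. The red decoy is to the right, at (480,255).

```bash
python3 - <<'E'
from h import *
c=imaging.calibration('wrist')
im=cv2.imread('pics/w1.png')
cv2.imwrite('pics/w1c.png',cv2.resize(im[110:240,220:360],None,fx=4.5,fy=4.5,interpolation=cv2.INTER_CUBIC))
print(onz(c,282,193,.082))
P=[onz(c,u,v,.0) for u,v in[(240,125),(343,127),(338,222),(244,222)]];print(np.round(P,4),np.mean(P,0))
E
```

```text
[ 0.50671707 -0.29245865  0.082     ]
[[ 0.5432 -0.2266  0.    ]
 [ 0.5733 -0.3328  0.    ]
 [ 0.4686 -0.3613  0.    ]
 [ 0.4365 -0.2554 -0.    ]] [ 5.05380105e-01 -2.94021897e-01 -1.38777878e-17]
```

View pics/w1c.png

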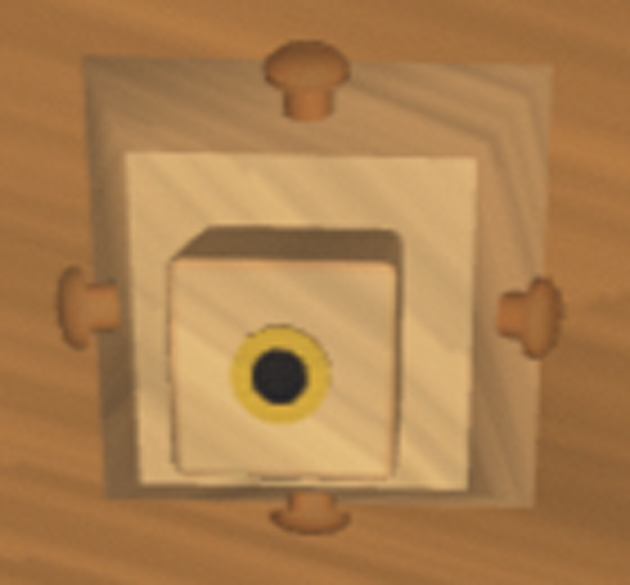

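>>> send_rows:
  rows:
    - [-0.006, 0.1, -0.2, 0]
    - [-0.006, 0.1, -0.3, 0]
    - [-0.006, 0.1, -0.468, 0]
    - [-0.006, 0.1, -0.468, 0]
    - [-0.006, 0.1, -0.468, 0]
  jaw: 0

```text
time: 1.95
eef_pos: [0.5077, -0.2942, 0.0647]
tcp_rot: [0.989, 0.148, 0.001, 0.001]
contact_force: [0.6, -0.7, 1.1]
opening: 1.0
```

```bash
python3 - <<'E'
from h import *
snap('wrist','w2.png');snap('scene','s2.png');snap('side','d2.png')
a=cv2.imread('pics/s2.png')[200:310,190:320]; b=cv2.imread('pics/d2.png')[120:230,320:450]
cv2.imwrite('pics/c3.png',np.hstack([cv2.resize(x,(390,330),interpolation=cv2.INTER_CUBIC) for x in(a,b)]))
E
```

```text
(no output)
```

View pics/w2.png

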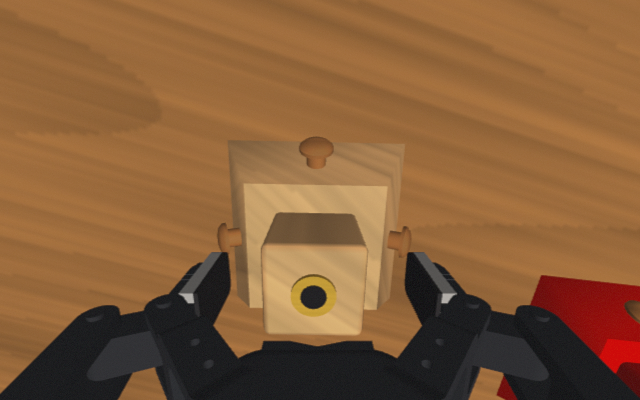

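View pics/c3.png

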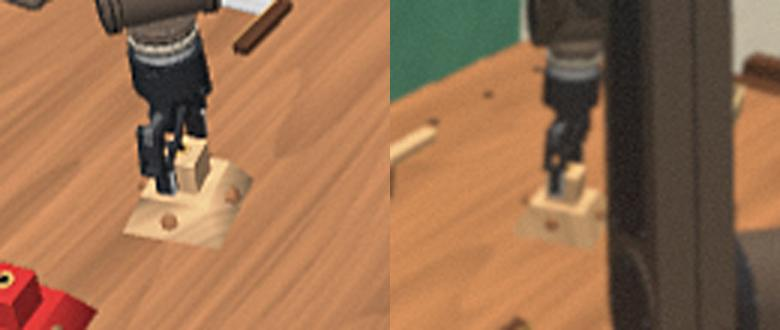

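The neck sits between the pads, with the hole at (314,297). I'll close and lift.

>>> send_rows:
  rows:
    - [0, 0, 0, 0]
    - [0, 0, 0, 0]
    - [0, 0, 0, 0]
    - [0, 0, 0, 0]
    - [0, 0, 0, 0]
    - [0, 0, 0, 0]
    - [0, 0, 0.1, 0]
    - [0, 0, 0.2, 0]
    - [0, 0, 0.2, 0]
  jaw: 1
  newtons: 60

```text
time: 3.22
eef_pos: [0.508, -0.2932, 0.1242]
tcp_rot: [0.989, 0.148, 0.001, 0.002]
contact_force: [0.7, -0.2, -3.4]
opening: 0.504
```

```bash
python3 - <<'E'
from h import *
print(monitor.get_state()['contact_force'])
snap('wrist','w3.png');snap('scene','s3.png');snap('side','d3.png')
a=cv2.imread('pics/s3.png')[170:300,190:340]; b=cv2.imread('pics/d3.png')[110:240,310:460]
cv2.imwrite('pics/c3.png',np.hstack([cv2.resize(x,(390,338),interpolation=cv2.INTER_CUBIC) for x in(a,b)]))
E
```

```text
[ 0.72604302 -0.20193653 -3.44383744]
```

View pics/w3.png

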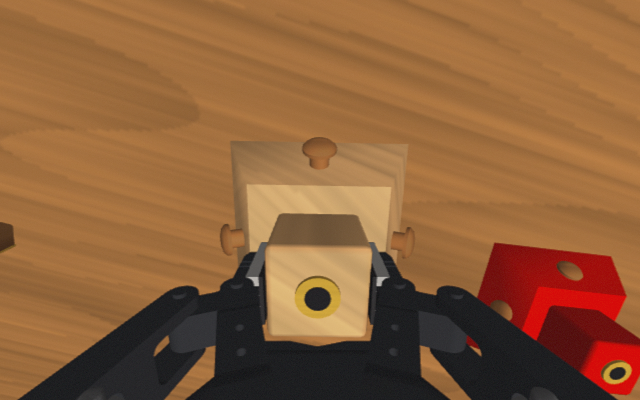

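View pics/c3.png

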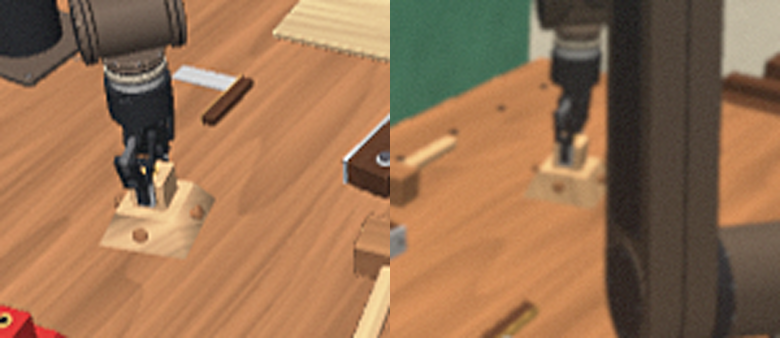

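```bash
python3 - <<'E'
from h import *
c=imaging.calibration('wrist'); s=monitor.get_state(); p=s['eef_pos']
h=onz(c,318,297.5,p[2]-.0647+.082); d=h-p; a=np.radians(16.9)
print(p,h,'along toolx',d[0]*np.cos(a)+d[1]*np.sin(a),'toolyish',-d[0]*np.sin(a)+d[1]*np.cos(a))
n=np.array([.9965,-.0837]);F=np.array([.647,.004])
for dist in(.1,.06): print(dist,F-n*dist-p[:2])
E
```

```text
[ 0.50590588 -0.29148125  0.12039872] [ 0.50458014 -0.29168914  0.13769872] along toolx -0.001328920593137623 toolyish 0.00018647926435488605
0.1 [0.04144412 0.30385125]
0.06 [0.08130412 0.30050325]
```

>>> send_rows:
  rows:
    - [0.217, 1.0, 0.05, -0.0607]
    - [0.217, 1.0, 0.05, -0.0607]
    - [0.217, 1.0, 0.05, -0.0607]
    - [0.217, 1.0, 0.05, -0.0607]
    - [0.217, 1.0, 0.0, -0.0607]
    - [0.217, 1.0, -0.087, -0.0607]
    - [0.217, 1.0, -0.087, -0.0607]
    - [0.217, 1.0, -0.087, -0.0607]
    - [0.217, 1.0, -0.087, -0.0607]
  newtons: 60

```text
time: 4.5
eef_pos: [0.5729, 0.0064, 0.0977]
tcp_rot: [0.999, -0.043, 0.001, 0.0]
contact_force: [0.4, -0.4, -4.0]
opening: 0.511
```

```bash
cat > look.py <<'E'
from h import *
k=sys.argv[1]
s=monitor.get_state();print(s['time'],s['eef_pos'],2*np.degrees(np.arctan2(s['tcp_rot'][1],s['tcp_rot'][0])),s['contact_force'],s['wrist_torque'])
w,_=snap('wrist','w%s.png'%k);snap('scene','s%s.png'%k);snap('side','d%s.png'%k)
a=cv2.imread('pics/s%s.png'%k)[160:270,270:400]; b=cv2.imread('pics/d%s.png'%k)[140:250,250:380]
cv2.imwrite('pics/c%s.png'%k,np.hstack([cv2.resize(x,(390,330),interpolation=cv2.INTER_CUBIC) for x in(a,b)]))
E
python3 look.py 4
```

```text
4.5 [0.57289922 0.00639863 0.09770583] -4.898449971125084 [ 0.43745327 -0.40039742 -3.99693972] [ 0.00590391  0.0174271  -0.08603952]
```

View pics/w4.png

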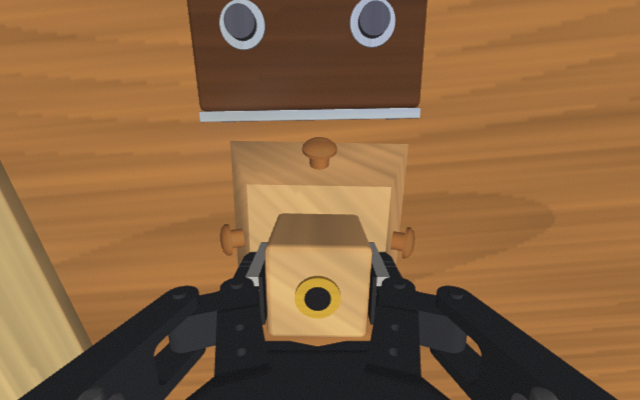

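View pics/c4.png

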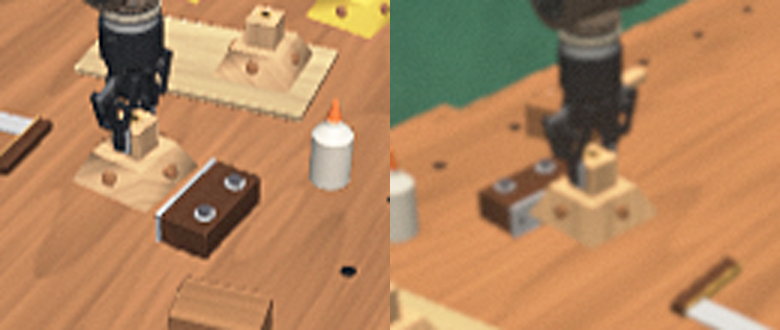

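```bash
python3 - <<'E'
from h import *
c=imaging.calibration('wrist')
A=onz(c,199.5,112+5,.042);B=onz(c,420,113,.042); A2=onz(c,200,122,.042);B2=onz(c,420,118,.042)
for P,Q in((A,B),(A2,B2)): d=Q-P; print(P,Q,np.linalg.norm(d),(P+Q)/2,np.degrees(np.arctan2(d[0],-d[1])))
L=[onz(c,u,v,.034) for u,v in((232,141),(407,145))];print(L,np.degrees(np.arctan2((L[1]-L[0])[0],-(L[1]-L[0])[1])))
im=cv2.imread('pics/w4.png'); cv2.imwrite('pics/x.png',cv2.resize(im[95:185,180:440],None,fx=3,fy=3,interpolation=cv2.INTER_CUBIC))
E
```

```text
[0.64910963 0.06983159 0.042     ] [ 0.6402937  -0.05881534  0.042     ] 0.12894863936927828 [0.64470167 0.00550812 0.042     ] -3.920243422567925
[0.6462957  0.07009324 0.042     ] [ 0.63747368 -0.05884579  0.042     ] 0.12924048115205083 [0.64188469 0.00562372 0.042     ] -3.914081795856023
[array([0.63338267, 0.05545949, 0.034     ]), array([ 0.62152318, -0.05354894,  0.034     ])] -6.209030713895259
```

View pics/x.png

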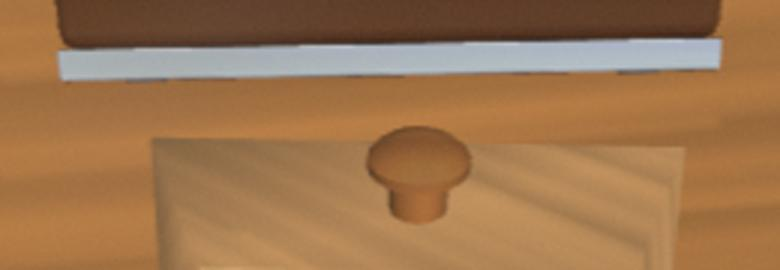

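>>> send_rows:
  rows:
    - [0.02, -0.0014, 0, 0.0042]
    - [0.04, -0.0028, 0, 0.0042]
    - [0.04, -0.0028, 0, 0.0042]
  newtons: 20

```text
time: 5.03
eef_pos: [0.585, 0.0065, 0.0971]
tcp_rot: [1.0, -0.029, 0.0, 0.0]
contact_force: [-0.6, -0.2, -4.4]
opening: 0.508
```

>>> send_rows:
  rows:
    - [0.0067, -0.0005, 0, 0]
    - [0.0133, -0.0009, 0, 0]
    - [0.0133, -0.0009, 0, 0]

```text
time: 5.4
eef_pos: [0.5871, 0.0065, 0.0964]
tcp_rot: [1.0, -0.028, -0.002, -0.0]
contact_force: [-5.0, 1.2, -0.1]
opening: 0.508
```

>>> send_rows:
  rows:
    - [0.008, -0.0006, 0.008, 0]
    - [0.016, -0.0011, 0.0155, 0]
    - [0.0265, -0.0019, 0.023, 0]
    - [0.037, -0.0026, 0.029, 0]
    - [0.037, -0.0026, 0.029, 0]

```text
time: 6.02
eef_pos: [0.5951, 0.0059, 0.1027]
tcp_rot: [1.0, -0.029, -0.006, -0.0]
contact_force: [-8.2, -2.0, -4.2]
opening: 0.507
```

```bash
python3 look.py 5
```

```text
6.025 [0.59511978 0.00586612 0.10270293] -3.3787273169074097 [-8.1709445  -2.04909985 -4.15317574] [-0.12596985  1.84853437 -0.26933196]
```

View pics/w5.png

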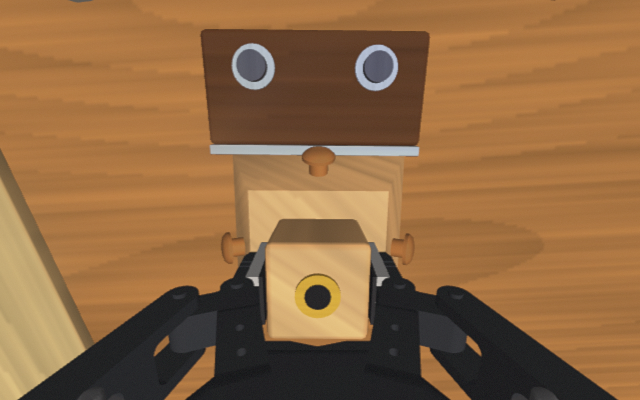

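View pics/c5.png

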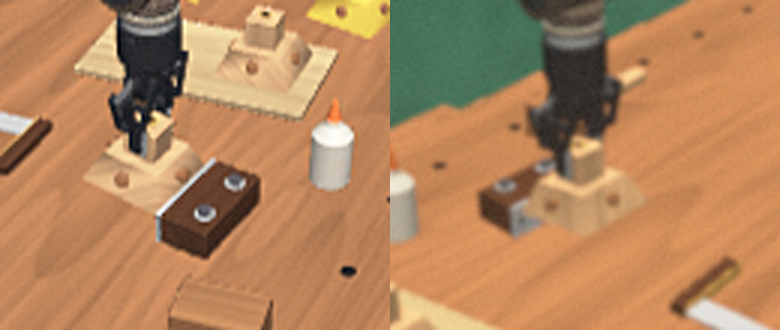

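>>> send_rows:
  rows:
    - [0.011, -0.0008, 0.0062, 0]
    - [0.022, -0.0015, 0.012, 0]
    - [0.033, -0.0023, 0.017, 0]
    - [0.045, -0.003, 0.0215, 0]
    - [0.057, -0.004, 0.0255, 0]
    - [0.068, -0.005, 0.028, 0]
    - [0.068, -0.005, 0.028, 0]

```text
time: 7.05
eef_pos: [0.6161, 0.0045, 0.1119]
tcp_rot: [1.0, -0.03, -0.006, -0.001]
contact_force: [-8.4, 0.1, -1.9]
opening: 0.504
```

```bash
python3 look.py 6
```

```text
7.05 [0.6160878  0.00449942 0.11185331] -3.3860862131662275 [-8.36897535  0.0656751  -1.93304815] [-0.11068189  1.92640683 -0.28793857]
```

View pics/w6.png

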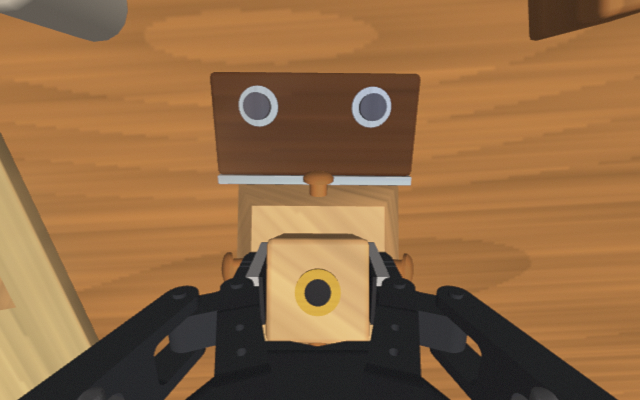

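View pics/c6.png

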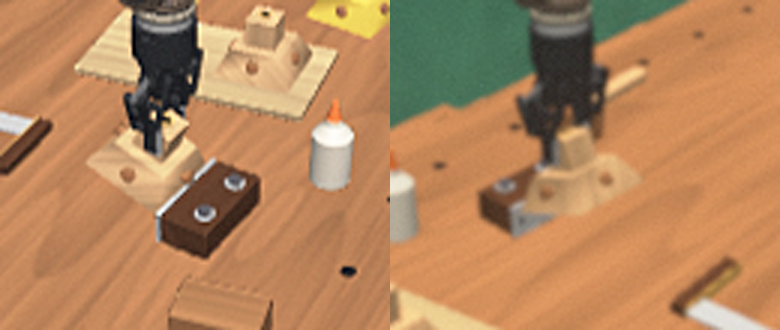

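```bash
cat > tilt.py <<'E'
from h import *
from scipy.optimize import brentq
# usage tilt.py u v lx lz : pixel of a lamp point, lamp coords (outward to camera side, height)
def tilt(c,s,u,v,lx,lz,off=-.001,zg=.0646):
    T=np.array(s['eef_pos']); q=s['tcp_rot']
    from scipy.spatial.transform import Rotation as R
    M=R.from_quat(q).as_matrix(); x=M[:,0]; zt=M[:,2]
    piv=T-0.002*zt
    nx=np.array([x[0],x[1],0]);nx/=np.linalg.norm(nx)
    def f(th):
        a=lx+off; b=lz-zg
        p=piv+nx*(a*np.cos(th)+b*np.sin(th))+np.array([0,0,1])*(-a*np.sin(th)+b*np.cos(th))
        return proj(c,p)[1]-v
    g=np.radians(np.arange(-50,51,5)); 
    return [round(np.degrees(brentq(f,a,b)),1) for a,b in zip(g,g[1:]) if f(a)*f(b)<0]
if __name__=='__main__':
    c=imaging.calibration('wrist');s=monitor.get_state()
    a=list(map(float,sys.argv[1:]))
    for i in range(0,len(a),4): print(a[i:i+4],tilt(c,s,*a[i:i+4]))
E
python3 tilt.py 317 206 .0375 .040 317 292 0 .082 317 239 .022 .082
python3 - <<'E'
from h import *
im=cv2.imread('pics/w6.png'); cv2.imwrite('pics/x.png',cv2.resize(im[165:265,200:440],None,fx=3.3,fy=3.3,interpolation=cv2.INTER_CUBIC))
E
```

```text
[317.0, 206.0, 0.0375, 0.04] [np.float64(26.6)]
[317.0, 292.0, 0.0, 0.082] [np.float64(11.7)]
[317.0, 239.0, 0.022, 0.082] [np.float64(11.6)]
```

View pics/x.png

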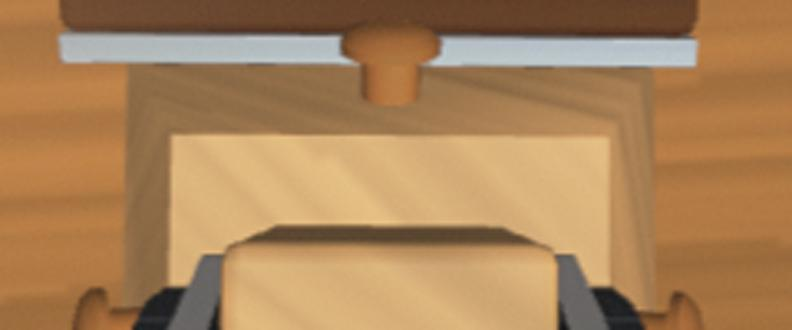

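```bash
cat > tilt3.py <<'E'
from h import *
from scipy.spatial.transform import Rotation as R
def pt(c,u,v,w_px,w):
    K=c['intrinsics'];T=np.array(c['cam_to_world']); Z=K[0,0]*w/w_px
    q=np.array([(u-K[0,2])*Z/K[0,0],-(v-K[1,2])*Z/K[1,1],-Z]); return T[:3,:3]@q+T[:3,3]
def run(c,q,neck,pl):
    N=pt(c,sum(neck[:2])/2,neck[2],neck[1]-neck[0],.044); P=pt(c,sum(pl[:2])/2,pl[2],pl[1]-pl[0],.075)
    x=R.from_quat(q).as_matrix()[:,0]; x[2]=0;x/=np.linalg.norm(x); d=N-P
    return np.degrees(np.arctan2(d@x,d[2])-np.arctan2(-.0155,.042)),N,P,np.linalg.norm(d)
if __name__=='__main__':
    a=list(map(float,sys.argv[1:])); c=imaging.calibration('wrist');print(run(c,monitor.get_state()['tcp_rot'],a[:3],a[3:]))
E
python3 tilt3.py 268.2 368.2 238.6 252.1 384.5 205.9; 
python3 - <<'E'
from tilt3 import *
# check on upright w4: same grip, pose differs only by translation -> shift calib irrelevant to angle
c=imaging.calibration('wrist')
print(run(c,monitor.get_state()['tcp_rot'],(265,371,247),(247,391,185.5)))
E
```

```text
(np.float64(16.83333743472501), array([0.63546243, 0.0034797 , 0.11581388]), array([0.63783811, 0.0031616 , 0.07585264]), np.float64(0.04003305479220147))
(np.float64(-3.8161433458323635), array([0.63515271, 0.00360488, 0.12363664]), array([0.65205744, 0.0019929 , 0.08565008]), np.float64(0.041609455632655445))
```

>>> send_rows:
  rows:
    - [0.007, -0.0005, 0.003, 0]
    - [0.014, -0.001, 0.005, 0]
    - [0.018, -0.0012, 0.006, 0]
    - [0.018, -0.0012, 0.006, 0]

```text
time: 7.7
eef_pos: [0.6206, 0.0042, 0.113]
tcp_rot: [1.0, -0.03, -0.007, -0.001]
contact_force: [-10.8, -0.1, -1.6]
opening: 0.506
```

```bash
python3 look.py 7;python3 - <<'E'
from h import *
im=cv2.imread('pics/w7.png'); cv2.imwrite('pics/x.png',cv2.resize(im[165:265,200:440],None,fx=3.3,fy=3.3,interpolation=cv2.INTER_CUBIC))
E
```

```text
7.7 [0.62064716 0.00420215 0.11304168] -3.400112480844865 [-10.75143365  -0.10003223  -1.63273407] [-0.11917811  2.16280658 -0.38511338]
```

View pics/x.png

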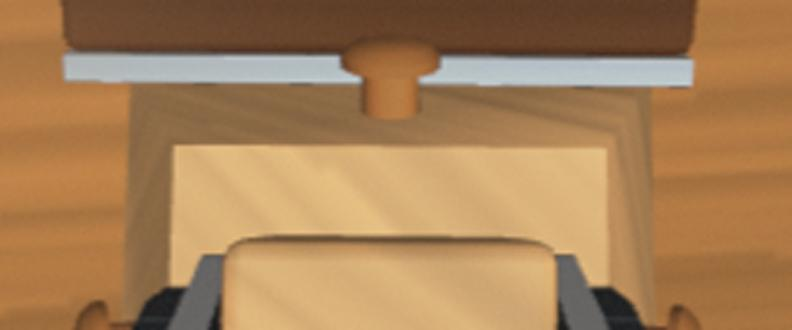

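```bash
python3 tilt3.py 268.2 368.4 237.9 252.3 384 209.3;python3 - <<'E'
from h import *
im=cv2.imread('pics/d7.png'); cv2.imwrite('pics/x.png',cv2.resize(im[160:230,270:370],None,fx=7,fy=7,interpolation=cv2.INTER_CUBIC))
E
```

```text
(np.float64(20.585155678814125), array([0.64044967, 0.00312422, 0.11711113]), array([0.64021574, 0.00309428, 0.07671471]), np.float64(0.0403971058612555))
```

View pics/x.png

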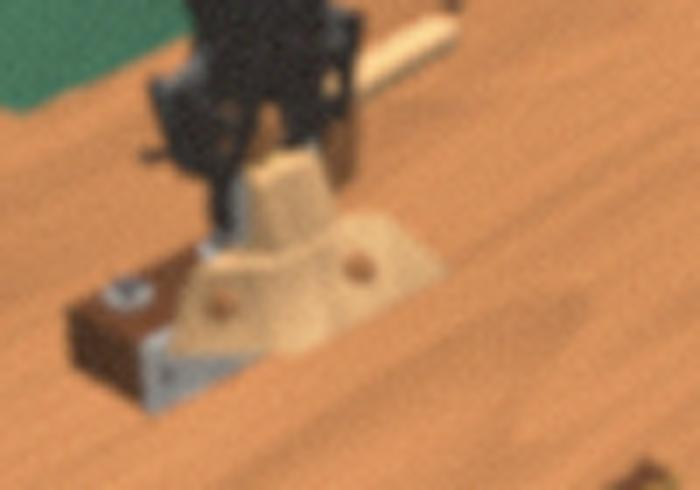

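>>> send_rows:
  rows:
    - [-0.03, 0.002, 0.003, 0]
    - [-0.087, 0.006, 0, 0]
    - [-0.087, 0.006, -0.05, 0]
    - [-0.087, 0.006, -0.093, 0]
    - [-0.087, 0.006, -0.093, 0]
  newtons: 120

```text
time: 8.48
eef_pos: [0.5984, 0.0056, 0.0857]
tcp_rot: [1.0, -0.029, -0.001, -0.0]
contact_force: [-0.4, 0.5, -3.6]
opening: 0.501
```

```bash
python3 look.py 8;python3 - <<'E'
from h import *
im=cv2.imread('pics/d8.png'); cv2.imwrite('pics/x.png',cv2.resize(im[160:230,270:370],None,fx=7,fy=7,interpolation=cv2.INTER_CUBIC))
E
```

```text
8.475 [0.59838815 0.00559708 0.0857431 ] -3.30609590530449 [-0.37921613  0.50082145 -3.57566319] [ 0.01140069 -0.04576484  0.00459884]
```

View pics/x.png

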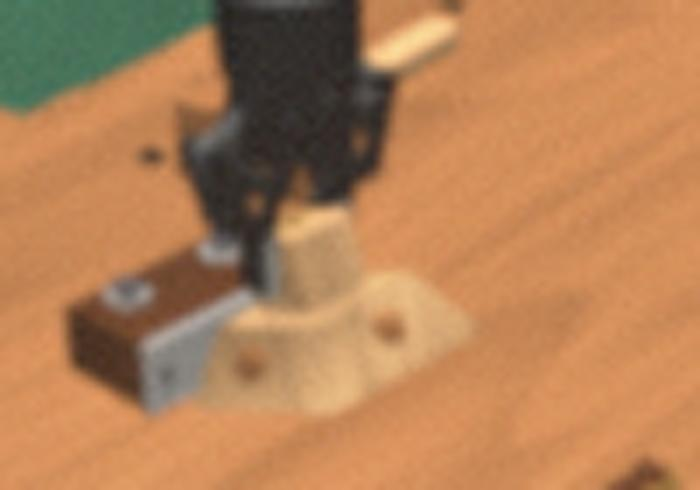

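View pics/w8.png

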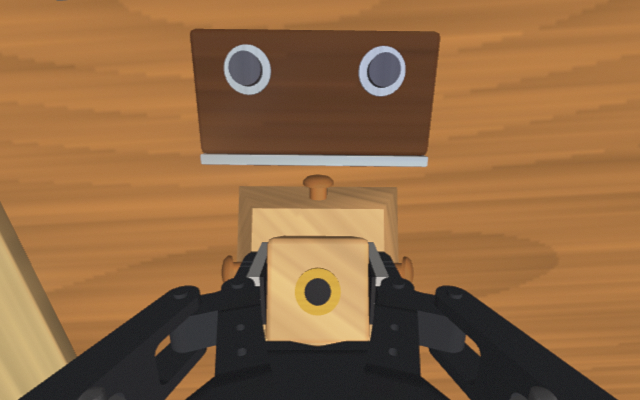

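>>> send_rows:
  rows:
    - [0.009, -0.0006, 0, 0]
    - [0.018, -0.0012, 0, 0]
    - [0.027, -0.0018, 0, 0]
    - [0.027, -0.0018, 0, 0]

```text
time: 9.12
eef_pos: [0.6065, 0.005, 0.0878]
tcp_rot: [1.0, -0.029, -0.001, -0.0]
contact_force: [-3.1, 0.0, -0.5]
opening: 0.496
```

>>> send_rows:
  rows:
    - [0.005, -0.0003, 0, 0]
    - [0.01, -0.0006, 0, 0]
    - [0.015, -0.001, 0, 0]
    - [0.015, -0.001, 0, 0]

```text
time: 9.62
eef_pos: [0.6098, 0.0049, 0.0875]
tcp_rot: [1.0, -0.029, -0.003, -0.0]
contact_force: [-6.4, -0.6, 1.6]
opening: 0.496
```

>>> send_rows:
  rows:
    - [0.005, -0.0003, 0, 0]
    - [0.01, -0.0006, 0, 0]
    - [0.01, -0.0006, 0, 0]

```text
time: 10.0
eef_pos: [0.6128, 0.0047, 0.0875]
tcp_rot: [1.0, -0.029, -0.003, -0.0]
contact_force: [-7.9, 0.7, 1.1]
opening: 0.5
```

```bash
python3 look.py 9;python3 - <<'E'
from h import *
im=cv2.imread('pics/w9.png'); cv2.imwrite('pics/x.png',cv2.resize(im[130:330,200:440],None,fx=3,fy=3,interpolation=cv2.INTER_CUBIC))
E
```

```text
10.0 [0.61277718 0.00470791 0.08748726] -3.2738736237987895 [-7.91769826  0.73141352  1.1173811 ] [ 0.01572851  1.28617622 -0.02910119]
```

View pics/x.png

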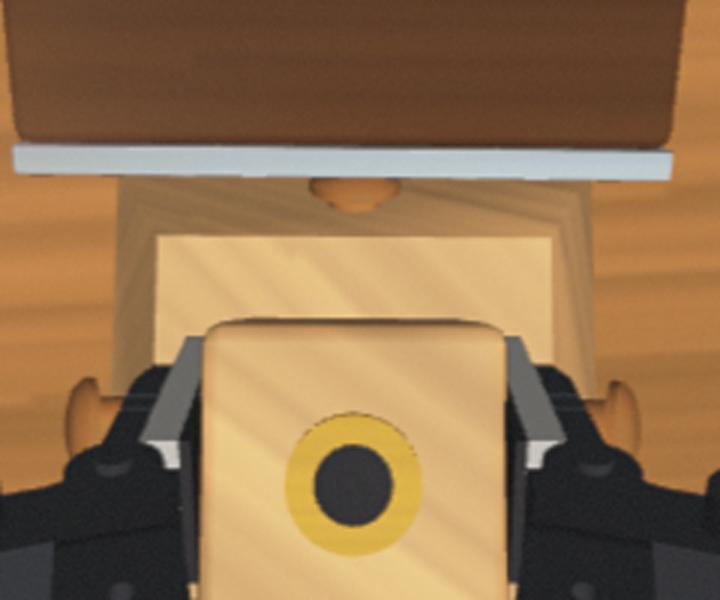

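>>> send_rows:
  rows:
    - [0.005, -0.0003, 0, 0]
    - [0.01, -0.0006, 0, 0]
    - [0.01, -0.0006, 0, 0]

```text
time: 10.52
eef_pos: [0.6158, 0.0045, 0.0876]
tcp_rot: [1.0, -0.029, -0.003, -0.0]
contact_force: [-7.4, 0.1, 1.6]
opening: 0.499
```

>>> send_rows:
  rows:
    - [0.005, -0.0003, 0, 0]
    - [0.01, -0.0006, 0, 0]
    - [0.01, -0.0006, 0, 0]

```text
time: 10.9
eef_pos: [0.6165, 0.0045, 0.0871]
tcp_rot: [1.0, -0.028, -0.007, -0.0]
contact_force: [-12.4, 0.9, 5.4]
opening: 0.494
```

>>> send_rows:
  rows:
    - [0.004, -0.0003, 0, 0]
    - [0.008, -0.0006, 0, 0]
    - [0.008, -0.0006, 0, 0]

```text
time: 11.28
eef_pos: [0.6171, 0.0045, 0.0871]
tcp_rot: [1.0, -0.028, -0.01, -0.0]
contact_force: [-17.4, 0.3, 9.5]
opening: 0.498
```

```bash
python3 look.py 10;python3 - <<'E'
from h import *
im=cv2.imread('pics/w10.png'); cv2.imwrite('pics/x.png',np.hstack([cv2.resize(im[150:300,220:420],None,fx=2.2,fy=2.2,interpolation=cv2.INTER_CUBIC),cv2.resize(cv2.imread('pics/d10.png')[155:220,280:350],(355,330))]))
E
```

```text
11.275 [0.61706621 0.00454779 0.08707632] -3.2306096628043295 [-17.41633344   0.30248565   9.54801225] [-7.98328667e-03  3.36815382e+00 -2.41862577e-03]
```

View pics/x.png

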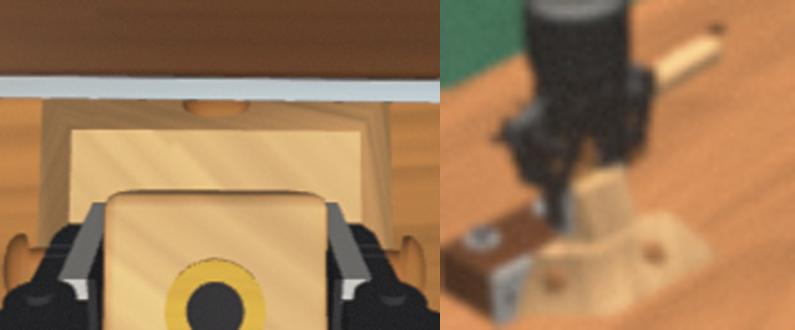

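>>> send_rows:
  rows:
    - [-0.05, 0.0035, 0, 0]
    - [-0.1, 0.007, 0.03, 0]
    - [-0.15, 0.01, 0.05, 0]
    - [-0.15, 0.01, 0.05, 0]

```text
time: 11.92
eef_pos: [0.5784, 0.007, 0.1033]
tcp_rot: [1.0, -0.029, 0.001, 0.0]
contact_force: [0.8, 0.6, -3.4]
opening: 0.501
```

```bash
python3 look.py 11;python3 - <<'E'
from h import *
im=cv2.imread('pics/w11.png'); cv2.imwrite('pics/x.png',np.hstack([cv2.resize(im[150:300,220:420],None,fx=2.2,fy=2.2,interpolation=cv2.INTER_CUBIC),cv2.resize(cv2.imread('pics/d11.png')[155:220,280:350],(355,330))]))
E
python3 tilt3.py 268 368.4 237.9 252.3 384 209.3
```

```text
11.925 [0.57835563 0.00700874 0.10329302] -3.299403970220371 [ 0.84359876  0.6242298  -3.3992742 ] [ 0.034713   -0.05246076  0.06726381]
(np.float64(19.843699896864468), array([0.59873921, 0.00582686, 0.107474  ]), array([0.59902416, 0.00568316, 0.06683844]), np.float64(0.040636818628771006))
```

View pics/x.png

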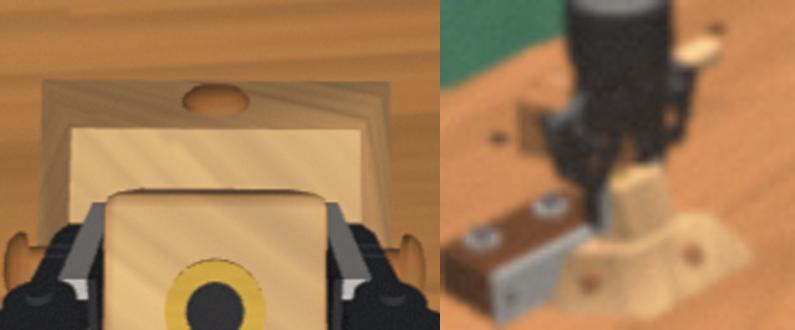

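>>> send_rows:
  rows:
    - [0, 0, -0.04, 0]
    - [0, 0, -0.074, 0]
    - [-0.012, 0, -0.08, 0]
    - [-0.023, 0.001, -0.085, 0]
    - [-0.035, 0.002, -0.09, 0]
    - [-0.046, 0.003, -0.095, 0]
    - [-0.057, 0.004, -0.101, 0]
    - [-0.068, 0.005, -0.107, 0]
    - [-0.079, 0.006, -0.114, 0]
    - [-0.09, 0.006, -0.122, 0]
    - [-0.1, 0.007, -0.13, 0]
    - [-0.112, 0.008, -0.138, 0]
    - [-0.116, 0.008, -0.14, 0]
    - [-0.116, 0.008, -0.14, 0]
  newtons: 20

```text
time: 13.82
eef_pos: [0.55, 0.008, 0.0694]
tcp_rot: [1.0, -0.029, 0.008, 0.001]
contact_force: [-5.3, -0.5, 28.8]
opening: 0.498
```

```bash
python3 look.py 12;python3 - <<'E'
from h import *
im=cv2.imread('pics/w12.png'); cv2.imwrite('pics/x.png',np.hstack([cv2.resize(im[120:300,200:440],None,fx=1.83,fy=1.83,interpolation=cv2.INTER_CUBIC),cv2.resize(cv2.imread('pics/d12.png')[155:220,290:360],(355,330))]))
E

```

```text
13.825 [0.54999867 0.00800767 0.06943459] -3.282348604560965 [-5.34747648 -0.4806104  28.76196467] [ 0.07345912 -0.50780373 -0.04430071]Traceback (most recent call last):
  File "<stdin>", line 2, in <module>
    return _nx.concatenate(arrs, 1, dtype=dtype, casting=casting)
           ~~~~~~~~~~~~~~~^^^^^^^^^^^^^^^^^^^^^^^^^^^^^^^^^^^^^^^
ValueError: all the input array dimensions except for the concatenation axis must match exactly, but along dimension 0, the array at index 0 has size 329 and the array at index 1 has size 330
```

```bash
cat > x.py <<'E'
from h import *
k=sys.argv[1]; x0,y0=(int(sys.argv[2]),int(sys.argv[3])) if len(sys.argv)>2 else (280,155)
im=cv2.imread('pics/w%s.png'%k); cv2.imwrite('pics/x.png',np.hstack([cv2.resize(im[120:320,200:440],(420,350),interpolation=cv2.INTER_CUBIC),cv2.resize(cv2.imread('pics/d%s.png'%k)[y0:y0+70,x0:x0+76],(380,350),interpolation=cv2.INTER_CUBIC)]))
E
python3 x.py 12
```

```text
(no output)
```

View pics/x.png

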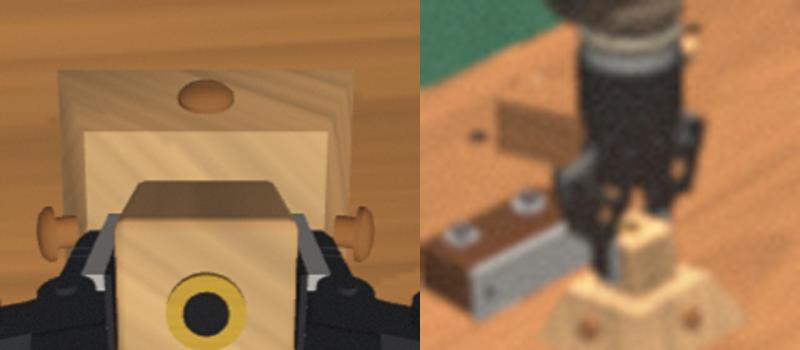

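>>> send_rows:
  rows:
    - [-0.01, 0.0005, 0, 0]
    - [-0.02, 0.001, 0, 0]
    - [-0.03, 0.002, 0, 0]
    - [-0.03, 0.002, 0, 0]
    - [-0.03, 0.002, 0, 0]

```text
time: 14.6
eef_pos: [0.5418, 0.0086, 0.0665]
tcp_rot: [1.0, -0.029, 0.01, 0.001]
contact_force: [6.3, -0.3, 10.3]
opening: 0.498
```

```bash
python3 look.py 13;python3 x.py 13
```

```text
14.6 [0.54181537 0.00860453 0.06647113] -3.332256006724412 [ 6.26509467 -0.34729993 10.25718259] [-0.08628346 -2.2162774  -0.04478396]
```

View pics/x.png

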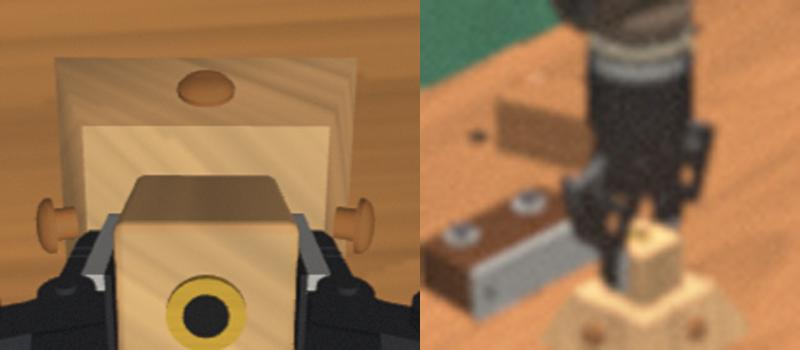

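>>> send_rows:
  rows:
    - [0.025, 0, 0.01, 0]
    - [0.025, 0, 0.01, 0]
    - [0.025, 0, 0.01, 0]
    - [0.025, 0, 0.01, 0]
    - [0.025, 0, 0.01, 0.25]
    - [0.025, 0, 0.01, 0.25]
    - [0.025, 0, 0.01, 0.25]
    - [0.025, 0, 0.01, 0.25]
    - [0.025, 0, 0.01, 0.25]
    - [0.025, 0, 0.01, 0.25]
    - [0.025, 0, 0.01, 0.25]
    - [0.025, 0, 0.01, 0.25]
    - [0.025, 0, 0.01, 0.25]
    - [0.025, 0, 0.01, 0.25]
  jaw: 0

```text
time: 16.5
eef_pos: [0.5412, 0.01, 0.0634]
tcp_rot: [0.727, 0.686, -0.0, -0.001]
contact_force: [-0.3, -0.5, -0.5]
opening: 1.002
```

```bash
python3 look.py 14
```

```text
16.5 [0.54123701 0.01004766 0.06337464] 86.66124736135491 [-0.25959426 -0.51911092 -0.45461635] [0.01511783 0.02086121 0.03205975]
```

View pics/w14.png

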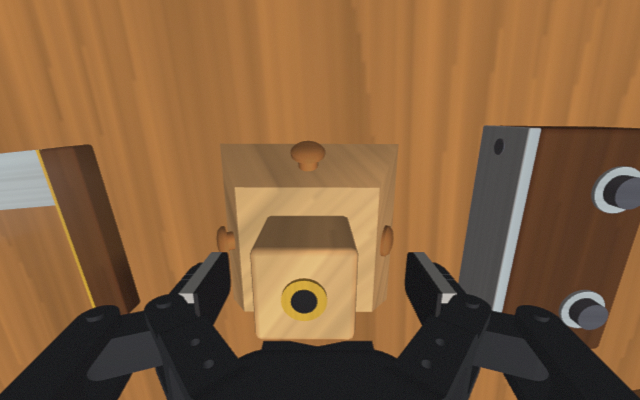

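>>> send_rows:
  rows:
    - [-0.015, -0.007, -0.003, 0]
    - [-0.015, -0.007, -0.003, 0]
    - [-0.015, -0.007, -0.003, 0]
    - [-0.015, -0.007, -0.003, 0]
    - [-0.015, -0.007, -0.003, 0]
    - [-0.015, -0.007, -0.003, 0]
    - [-0.02, -0.007, 0.11, 0]
    - [-0.02, -0.007, 0.11, -0.25]
    - [-0.02, -0.007, 0.11, -0.25]
    - [-0.02, -0.007, 0.11, -0.25]
    - [-0.02, -0.007, 0.11, -0.25]
    - [-0.02, -0.007, 0.11, -0.25]
    - [-0.02, -0.007, 0.11, -0.25]
    - [-0.02, -0.007, 0.11, -0.25]
    - [-0.02, -0.007, 0.11, -0.25]
    - [-0.02, -0.007, 0.11, -0.25]
    - [0.06, -0.008, 0.11, -0.25]
    - [0.137, -0.011, 0.11, -0.25]
    - [0.137, -0.011, 0.11, -0.25]
  jaw: 1
  newtons: 60

```text
time: 19.02
eef_pos: [0.5829, 0.0068, 0.0956]
tcp_rot: [1.0, -0.029, -0.001, -0.0]
contact_force: [0.3, 0.7, -4.1]
opening: 0.506
```

```bash
python3 look.py 15
```

```text
19.025 [0.58285564 0.0067758  0.09556877] -3.285362441664266 [ 0.26869218  0.67954569 -4.09486999] [0.01529235 0.05426923 0.03598109]
```

View pics/w15.png

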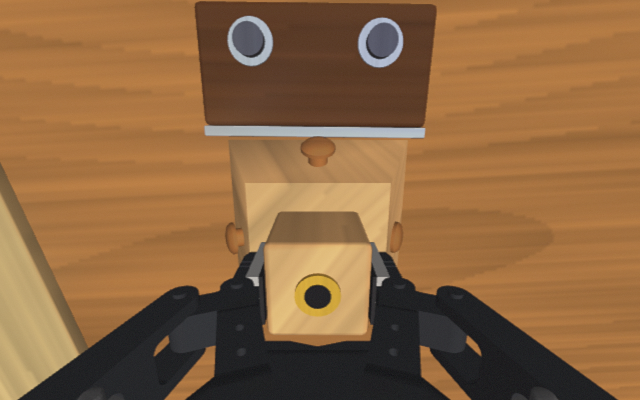

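>>> send_rows:
  rows:
    - [0.008, -0.0005, 0, 0]
    - [0.014, -0.001, 0, 0]
    - [0.0223, -0.0015, 0.008, 0]
    - [0.0303, -0.002, 0.0155, 0]
    - [0.041, -0.003, 0.023, 0]
    - [0.0513, -0.0035, 0.029, 0]
    - [0.0623, -0.004, 0.0353, 0]
    - [0.0733, -0.005, 0.041, 0]
    - [0.0843, -0.006, 0.046, 0]
    - [0.0963, -0.007, 0.0507, 0]
    - [0.1083, -0.0075, 0.0543, 0]
    - [0.1193, -0.008, 0.057, 0]
    - [0.1263, -0.009, 0.06, 0]
    - [0.1373, -0.0095, 0.063, 0]
    - [0.1373, -0.0095, 0.063, 0]
  newtons: 20

```text
time: 21.05
eef_pos: [0.6195, 0.0047, 0.1132]
tcp_rot: [1.0, -0.029, -0.007, -0.001]
contact_force: [-7.9, 0.1, -2.6]
opening: 0.507
```

```bash
python3 look.py 16; python3 x.py 16
```

```text
21.05 [0.61946703 0.0046759  0.11322927] -3.355501421672773 [-7.91059124  0.12577823 -2.57268333] [ 0.20635573  1.87819586 -0.33798063]
```

View pics/x.png

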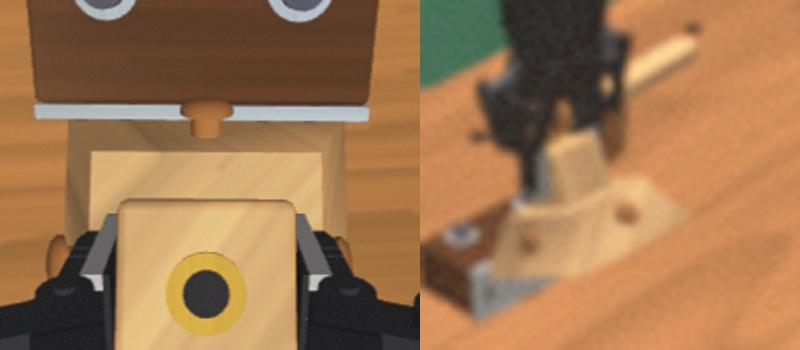

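>>> send_rows:
  rows:
    - [-0.03, 0.002, 0.003, 0]
    - [-0.087, 0.006, 0, 0]
    - [-0.087, 0.006, -0.05, 0]
    - [-0.087, 0.006, -0.093, 0]
    - [-0.087, 0.006, -0.093, 0]
    - [-0.078, 0.005, -0.093, 0]
    - [-0.069, 0.005, -0.093, 0]
    - [-0.06, 0.004, -0.093, 0]
    - [-0.05, 0.0035, -0.093, 0]
    - [-0.043, 0.003, -0.093, 0]
    - [-0.043, 0.003, -0.093, 0]
  newtons: 120

```text
time: 22.58
eef_pos: [0.6095, 0.0049, 0.0877]
tcp_rot: [1.0, -0.029, -0.003, -0.0]
contact_force: [-5.8, 0.1, 1.0]
opening: 0.494
```

>>> send_rows:
  rows:
    - [0.005, -0.0003, 0, 0]
    - [0.01, -0.0006, 0, 0]
    - [0.015, -0.0009, 0, 0]
    - [0.015, -0.0009, 0, 0]

```text
time: 23.08
eef_pos: [0.6139, 0.0046, 0.0878]
tcp_rot: [1.0, -0.029, -0.003, -0.0]
contact_force: [-5.0, 0.6, 0.7]
opening: 0.501
```

>>> send_rows:
  rows:
    - [0.005, -0.0003, 0, 0]
    - [0.01, -0.0006, 0, 0]
    - [0.01, -0.0006, 0, 0]

```text
time: 23.45
eef_pos: [0.615, 0.0046, 0.0873]
tcp_rot: [1.0, -0.028, -0.006, -0.0]
contact_force: [-9.6, -0.0, 3.3]
opening: 0.499
```

>>> send_rows:
  rows:
    - [0.005, -0.0003, 0, 0]
    - [0.01, -0.0006, 0, 0]
    - [0.01, -0.0006, 0, 0]

```text
time: 23.82
eef_pos: [0.6157, 0.0046, 0.0873]
tcp_rot: [1.0, -0.028, -0.01, -0.0]
contact_force: [-17.4, -0.9, 8.7]
opening: 0.496
```

>>> send_rows:
  rows:
    - [0.004, -0.0003, 0, 0]
    - [0.006, -0.0004, 0, 0]
    - [0.006, -0.0004, 0, 0]

```text
time: 24.2
eef_pos: [0.6161, 0.0046, 0.087]
tcp_rot: [1.0, -0.028, -0.012, -0.0]
contact_force: [-19.2, -0.6, 9.9]
opening: 0.502
```

>>> send_rows:
  rows:
    - [-0.06, 0.004, 0, 0]
    - [-0.15, 0.01, 0, 0]
    - [-0.15, 0.01, -0.024, 0]
    - [-0.162, 0.01, -0.03, 0]
    - [-0.173, 0.011, -0.035, 0]
    - [-0.185, 0.012, -0.04, 0]
    - [-0.196, 0.013, -0.045, 0]
    - [-0.207, 0.014, -0.051, 0]
    - [-0.218, 0.015, -0.057, 0]
    - [-0.229, 0.016, -0.064, 0]
    - [-0.24, 0.016, -0.072, 0]
    - [-0.25, 0.017, -0.08, 0]
    - [-0.262, 0.018, -0.088, 0]
    - [-0.272, 0.019, -0.09, 0]
    - [-0.284, 0.02, -0.09, 0]
    - [-0.296, 0.02, -0.09, 0]
    - [-0.3, 0.02, -0.09, 0]
    - [-0.3, 0.02, -0.09, 0]
  newtons: 20

```text
time: 26.45
eef_pos: [0.5437, 0.0082, 0.0683]
tcp_rot: [0.999, -0.029, 0.014, 0.002]
contact_force: [8.3, 0.1, 11.0]
opening: 0.5
```

```bash
python3 look.py 17; python3 x.py 17
```

```text
26.45 [0.54371923 0.00824188 0.06830354] -3.3529227144306666 [ 8.28615054  0.06513518 11.00540825] [-0.03802751 -2.77321475 -0.00357539]
```

View pics/x.png

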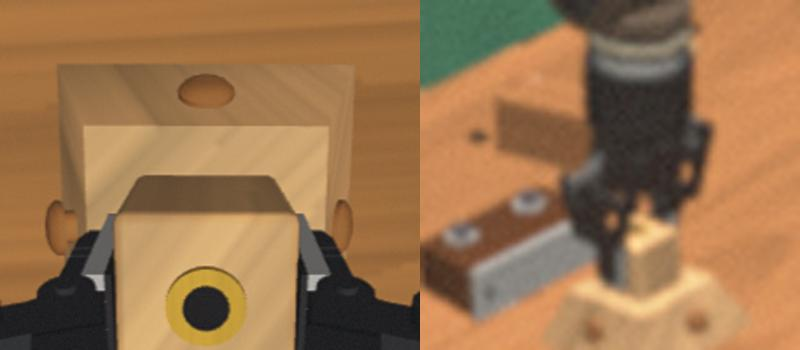

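>>> send_rows:
  rows:
    - [0.03, 0, 0.008, 0]
    - [0.03, 0, 0.008, 0]
    - [0.03, 0, 0.008, 0]
    - [0.02, -0.003, 0.008, 0]
    - [0.02, -0.005, 0.008, 0.25]
    - [0.02, -0.005, 0.008, 0.25]
    - [0.02, -0.005, 0.008, 0.25]
    - [0.02, -0.005, 0.008, 0.25]
    - [0.02, -0.005, 0.008, 0.25]
    - [0.02, -0.005, 0.008, 0.25]
    - [0.02, -0.005, 0.008, 0.25]
    - [0.02, -0.005, 0.008, 0.25]
    - [0.02, -0.005, 0.008, 0.25]
    - [0.02, -0.005, 0.008, 0.25]
  jaw: 0

```text
time: 28.35
eef_pos: [0.5387, 0.0085, 0.0627]
tcp_rot: [0.727, 0.686, -0.0, -0.001]
contact_force: [0.1, 0.4, -0.2]
opening: 0.999
```

```bash
python3 look.py 18
```

```text
28.35 [0.53870458 0.00852258 0.06272956] 86.65708101473906 [ 0.05754381  0.38491403 -0.18647643] [-0.04341748 -0.01466492 -0.04436055]
```

View pics/w18.png

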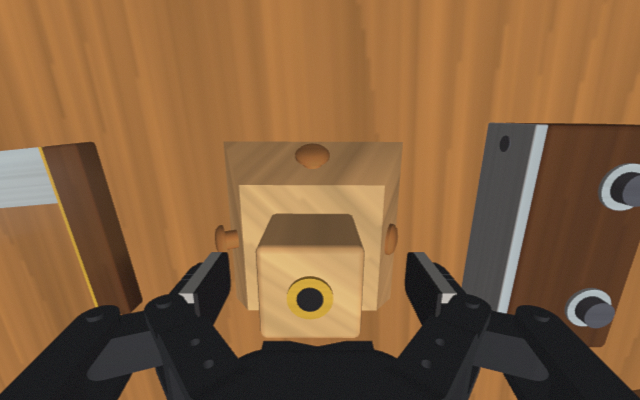

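```bash
python3 - <<'E'
from h import *
f=lambda k:cv2.resize(cv2.imread('pics/w%s.png'%k)[130:200,250:380],(390,210),interpolation=cv2.INTER_CUBIC)
cv2.imwrite('pics/x.png',np.vstack([np.hstack([f(14),f(18)]),np.hstack([f(15),cv2.resize(cv2.imread('pics/w13.png')[145:215,250:380],(390,210))])]))
E
```

```text
(no output)
```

View pics/x.png

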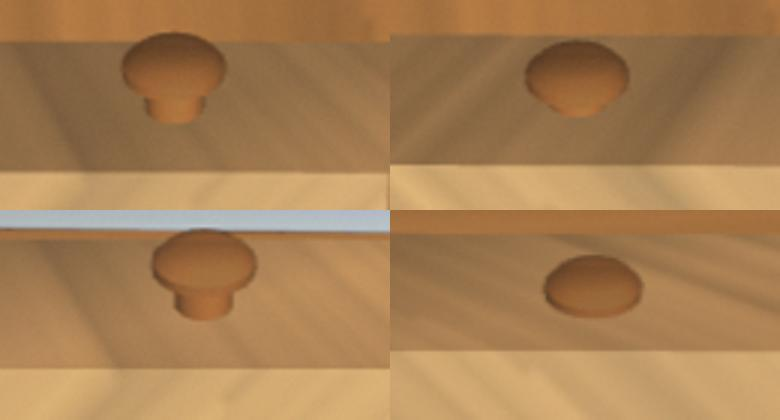

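>>> send_rows:
  rows:
    - [-0.0085, 0, 0, 0]
    - [-0.0085, 0, 0, 0]
    - [-0.0085, 0, 0, 0]
    - [-0.0085, 0, 0, 0]
    - [-0.0085, 0, 0, 0]
    - [-0.0085, 0, 0, 0]
    - [-0.013, 0, 0.112, 0]
    - [-0.013, 0, 0.112, -0.25]
    - [-0.013, 0, 0.112, -0.25]
    - [-0.013, 0, 0.112, -0.25]
    - [-0.013, 0, 0.112, -0.25]
    - [-0.013, 0, 0.112, -0.25]
    - [-0.013, 0, 0.112, -0.25]
    - [-0.013, 0, 0.112, -0.25]
    - [-0.013, 0, 0.112, -0.25]
    - [-0.013, 0, 0.112, -0.25]
    - [0.06, -0.003, 0.112, -0.25]
    - [0.145, -0.007, 0.112, -0.25]
    - [0.145, -0.007, 0.112, -0.25]
  jaw: 1
  newtons: 60

```text
time: 30.88
eef_pos: [0.5832, 0.0063, 0.0957]
tcp_rot: [1.0, -0.029, -0.001, -0.0]
contact_force: [-0.4, 0.2, -3.9]
opening: 0.513
```

```bash
python3 look.py 19
```

```text
30.875 [0.58323231 0.00630714 0.09571437] -3.2924570307672947 [-0.37837082  0.24056256 -3.91123582] [ 0.02413872 -0.00268698 -0.07488514]
```

View pics/w19.png

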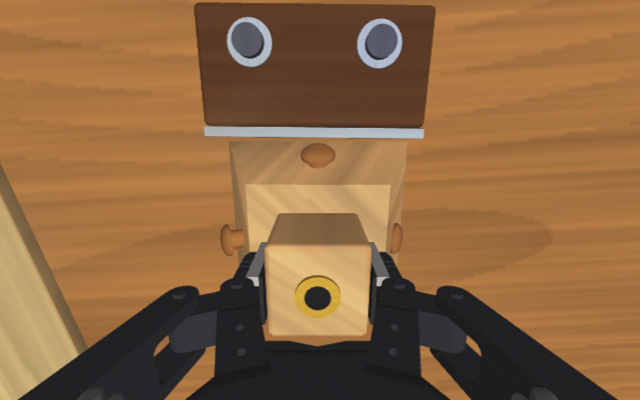

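>>> send_rows:
  rows:
    - [0.01, -0.0005, 0, 0]
    - [0.016, -0.001, 0, 0]
    - [0.0243, -0.0015, 0.008, 0]
    - [0.0323, -0.002, 0.0155, 0]
    - [0.043, -0.003, 0.023, 0]
    - [0.0533, -0.0035, 0.029, 0]
    - [0.0643, -0.004, 0.0353, 0]
    - [0.0753, -0.005, 0.041, 0]
    - [0.0863, -0.006, 0.046, 0]
    - [0.0983, -0.007, 0.0507, 0]
    - [0.1103, -0.0075, 0.0543, 0]
    - [0.1213, -0.008, 0.057, 0]
    - [0.1283, -0.009, 0.06, 0]
    - [0.1383, -0.0095, 0.063, 0]
    - [0.1383, -0.0095, 0.063, 0]
  newtons: 20

```text
time: 32.9
eef_pos: [0.6201, 0.0043, 0.1132]
tcp_rot: [1.0, -0.029, -0.007, -0.001]
contact_force: [-8.3, 0.9, -4.0]
opening: 0.509
```

```bash
python3 look.py 20; python3 x.py 20
```

```text
32.9 [0.62005113 0.00432848 0.11316884] -3.3568233160503995 [-8.29747064  0.88461614 -4.03012576] [ 0.19993244  1.8651059  -0.35178124]
```

View pics/x.png

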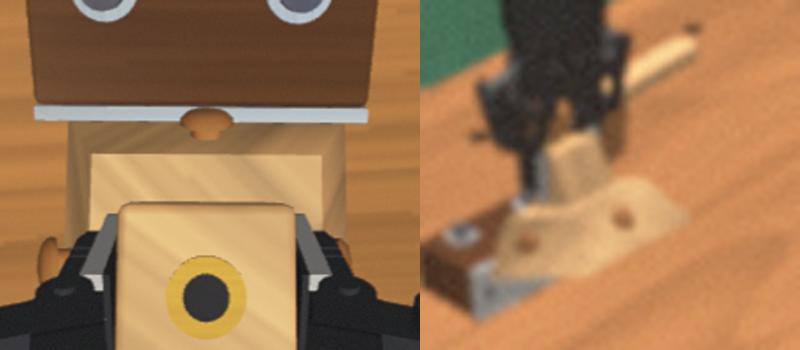

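Same tilt as before. I'll back off, regrip firmly and press.

>>> send_rows:
  rows:
    - [-0.03, 0.002, 0.003, 0]
    - [-0.087, 0.006, 0, 0]
    - [-0.087, 0.006, -0.05, 0]
    - [-0.087, 0.006, -0.093, 0]
    - [-0.087, 0.006, -0.093, 0]
    - [-0.078, 0.005, -0.093, 0]
    - [-0.069, 0.005, -0.093, 0]
    - [-0.06, 0.004, -0.093, 0]
    - [-0.05, 0.0035, -0.093, 0]
    - [-0.043, 0.003, -0.093, 0]
    - [-0.043, 0.003, -0.093, 0]
  newtons: 120

```text
time: 34.42
eef_pos: [0.6105, 0.0045, 0.0876]
tcp_rot: [1.0, -0.029, -0.002, -0.0]
contact_force: [-4.7, -0.3, 0.5]
opening: 0.497
```

>>> send_rows:
  rows:
    - [0.005, -0.0003, 0, 0]
    - [0.01, -0.0006, 0, 0]
    - [0.015, -0.0009, 0, 0]
    - [0.015, -0.0009, 0, 0]

```text
time: 34.92
eef_pos: [0.6138, 0.0044, 0.0874]
tcp_rot: [1.0, -0.029, -0.003, -0.0]
contact_force: [-8.2, 0.5, 0.9]
opening: 0.498
```

>>> send_rows:
  rows:
    - [0.005, -0.0003, 0, 0]
    - [0.01, -0.0006, 0, 0]
    - [0.01, -0.0006, 0, 0]

```text
time: 35.3
eef_pos: [0.6157, 0.0043, 0.0873]
tcp_rot: [1.0, -0.028, -0.005, -0.0]
contact_force: [-9.7, 0.1, 2.9]
opening: 0.499
```

>>> send_rows:
  rows:
    - [0.004, -0.0003, 0, 0]
    - [0.008, -0.0005, 0, 0]
    - [0.008, -0.0005, 0, 0]

```text
time: 35.67
eef_pos: [0.6162, 0.0043, 0.087]
tcp_rot: [1.0, -0.028, -0.008, -0.0]
contact_force: [-16.3, 0.2, 7.7]
opening: 0.495
```

>>> send_rows:
  rows:
    - [0.003, -0.0002, 0, 0]
    - [0.006, -0.0004, 0, 0]
    - [0.006, -0.0004, 0, 0]

```text
time: 36.05
eef_pos: [0.6166, 0.0043, 0.0871]
tcp_rot: [1.0, -0.028, -0.011, -0.0]
contact_force: [-19.3, -0.6, 10.5]
opening: 0.497
```

>>> send_rows:
  rows:
    - [-0.06, 0.004, 0, 0]
    - [-0.15, 0.01, 0, 0]
    - [-0.15, 0.01, -0.024, 0]
    - [-0.162, 0.01, -0.03, 0]
    - [-0.173, 0.011, -0.035, 0]
    - [-0.185, 0.012, -0.04, 0]
    - [-0.196, 0.013, -0.045, 0]
    - [-0.207, 0.014, -0.051, 0]
    - [-0.218, 0.015, -0.057, 0]
    - [-0.229, 0.016, -0.064, 0]
    - [-0.24, 0.016, -0.072, 0]
    - [-0.25, 0.017, -0.08, 0]
    - [-0.262, 0.018, -0.088, 0]
    - [-0.272, 0.019, -0.09, 0]
    - [-0.284, 0.02, -0.09, 0]
    - [-0.296, 0.02, -0.09, 0]
    - [-0.3, 0.02, -0.09, 0]
    - [-0.3, 0.02, -0.09, 0]
  newtons: 20

```text
time: 38.3
eef_pos: [0.5461, 0.0077, 0.0701]
tcp_rot: [0.999, -0.029, 0.017, 0.002]
contact_force: [10.2, -0.4, 14.2]
opening: 0.494
```

```bash
python3 look.py 21; python3 x.py 21
```

```text
38.3 [0.54610889 0.0077214  0.07013935] -3.37279117414401 [10.18594036 -0.38360754 14.21187337] [ 0.02210006 -3.34808862  0.00919468]
```

View pics/x.png

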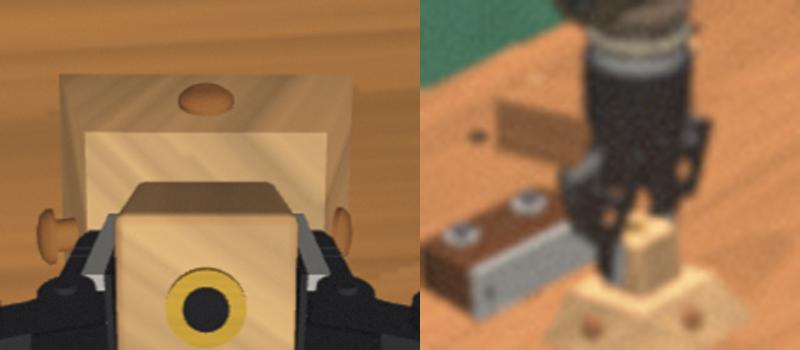

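>>> send_rows:
  rows:
    - [-0.012, 0.001, -0.002, 0]
    - [-0.024, 0.002, -0.004, 0]
    - [-0.036, 0.002, -0.006, 0]
    - [-0.036, 0.002, -0.006, 0]

```text
time: 38.95
eef_pos: [0.5312, 0.0087, 0.0653]
tcp_rot: [1.0, -0.029, 0.012, 0.001]
contact_force: [7.6, -1.4, 9.9]
opening: 0.5
```

>>> send_rows:
  rows:
    - [0.026, 0, 0.014, 0]
    - [0.026, 0, 0.014, 0]
    - [0.026, 0, 0.014, 0]
    - [0.012, -0.003, 0.014, 0]
    - [0.012, -0.005, 0.014, 0.25]
    - [0.012, -0.005, 0.014, 0.25]
    - [0.012, -0.005, 0.014, 0.25]
    - [0.012, -0.005, 0.014, 0.25]
    - [0.012, -0.005, 0.014, 0.25]
    - [0.012, -0.005, 0.014, 0.25]
    - [0.012, -0.005, 0.014, 0.25]
    - [0.012, -0.005, 0.014, 0.25]
    - [0.012, -0.005, 0.014, 0.25]
    - [0.012, -0.005, 0.014, 0.25]
  jaw: 0

```text
time: 40.7
eef_pos: [0.5252, 0.0089, 0.0627]
tcp_rot: [0.727, 0.686, -0.0, -0.001]
contact_force: [-0.1, 0.1, -0.4]
opening: 1.0
```

```bash
python3 look.py 22
```

```text
40.7 [0.52523697 0.00888424 0.06271362] 86.6582859650631 [-0.13977203  0.06998658 -0.39301182] [ 0.06908577 -0.00266183  0.00738717]
```

View pics/w22.png

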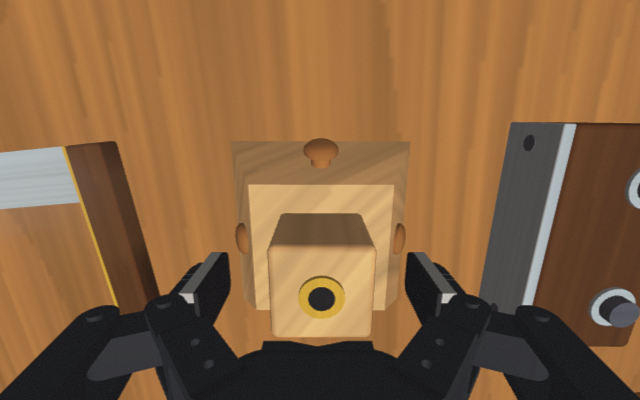

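>>> send_rows:
  rows:
    - [0.005, 0, 0, 0]
    - [0.005, 0, 0, 0]
    - [0.005, 0, 0, 0]
    - [0.005, 0, 0, 0]
    - [0.005, 0, 0, 0]
    - [0.005, 0, 0, 0]
    - [0.005, 0, 0.112, 0]
    - [0.005, 0, 0.112, -0.25]
    - [0.005, 0, 0.112, -0.25]
    - [0.005, 0, 0.112, -0.25]
    - [0.005, 0, 0.112, -0.25]
    - [0.005, 0, 0.112, -0.25]
    - [0.005, 0, 0.112, -0.25]
    - [0.005, 0, 0.112, -0.25]
    - [0.005, 0, 0.112, -0.25]
    - [0.005, 0, 0.112, -0.25]
    - [0.1, -0.004, 0.112, -0.25]
    - [0.189, -0.008, 0.112, -0.25]
    - [0.189, -0.008, 0.112, -0.25]
  jaw: 1
  newtons: 60

```text
time: 43.22
eef_pos: [0.583, 0.0063, 0.0955]
tcp_rot: [1.0, -0.029, -0.001, -0.0]
contact_force: [-0.2, -0.6, -3.7]
opening: 0.507
```

```bash
python3 look.py 23
```

```text
43.225 [0.58295083 0.00634271 0.09552804] -3.2969109744312433 [-0.1875735  -0.60365794 -3.73547765] [-0.01978707  0.02810188  0.00393784]
```

View pics/w23.png

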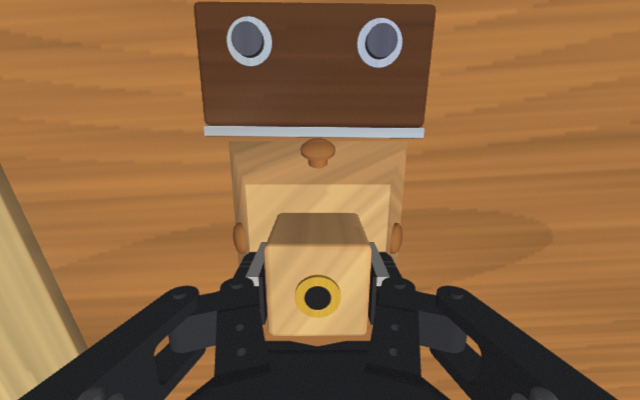

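>>> send_rows:
  rows:
    - [0.01, -0.0005, 0, 0]
    - [0.016, -0.001, 0, 0]
    - [0.0243, -0.0015, 0.008, 0]
    - [0.0323, -0.002, 0.0155, 0]
    - [0.043, -0.003, 0.023, 0]
    - [0.0533, -0.0035, 0.029, 0]
    - [0.0643, -0.004, 0.0353, 0]
    - [0.0753, -0.005, 0.041, 0]
    - [0.0863, -0.006, 0.046, 0]
    - [0.0983, -0.007, 0.0507, 0]
    - [0.1103, -0.0075, 0.0543, 0]
    - [0.1213, -0.008, 0.057, 0]
    - [0.1283, -0.009, 0.06, 0]
    - [0.1383, -0.0095, 0.063, 0]
    - [0.1383, -0.0095, 0.063, 0]
  newtons: 20

```text
time: 45.25
eef_pos: [0.6198, 0.0044, 0.1133]
tcp_rot: [1.0, -0.029, -0.007, -0.001]
contact_force: [-8.5, 0.9, -2.4]
opening: 0.506
```

```bash
python3 look.py 24; python3 x.py 24
```

```text
45.25 [0.61984029 0.00440778 0.11326983] -3.346935829002387 [-8.45123294  0.90504709 -2.43633644] [ 0.23783531  1.94012638 -0.2666053 ]
```

View pics/x.png

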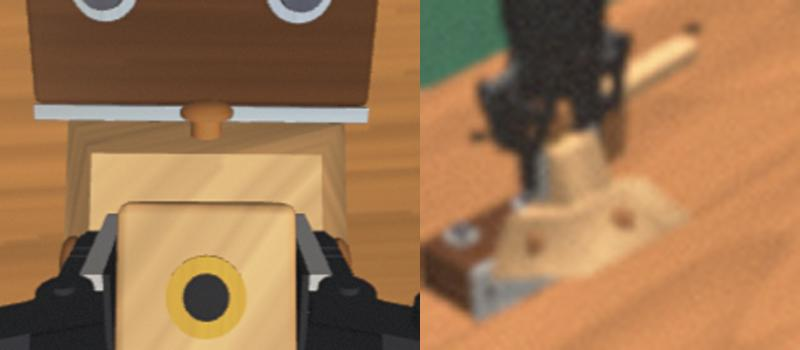

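>>> send_rows:
  rows:
    - [-0.03, 0.002, 0.003, 0]
    - [-0.087, 0.006, 0, 0]
    - [-0.087, 0.006, -0.05, 0]
    - [-0.087, 0.006, -0.093, 0]
    - [-0.087, 0.006, -0.093, 0]
    - [-0.078, 0.005, -0.093, 0]
    - [-0.069, 0.005, -0.093, 0]
    - [-0.06, 0.004, -0.093, 0]
    - [-0.05, 0.0035, -0.093, 0]
    - [-0.043, 0.003, -0.093, 0]
    - [-0.043, 0.003, -0.093, 0]
  newtons: 120

```text
time: 46.78
eef_pos: [0.6101, 0.0046, 0.0876]
tcp_rot: [1.0, -0.029, -0.002, -0.0]
contact_force: [-4.7, 0.3, -0.0]
opening: 0.499
```

>>> send_rows:
  rows:
    - [0.005, -0.0003, 0, 0]
    - [0.01, -0.0006, 0, 0]
    - [0.015, -0.0009, 0, 0]
    - [0.015, -0.0009, 0, 0]

```text
time: 47.28
eef_pos: [0.6147, 0.0043, 0.0877]
tcp_rot: [1.0, -0.029, -0.002, -0.0]
contact_force: [-4.9, 0.3, 0.4]
opening: 0.503
```

>>> send_rows:
  rows:
    - [0.005, -0.0003, 0, 0]
    - [0.01, -0.0006, 0, 0]
    - [0.01, -0.0006, 0, 0]

```text
time: 47.65
eef_pos: [0.6155, 0.0043, 0.0872]
tcp_rot: [1.0, -0.028, -0.005, -0.0]
contact_force: [-9.9, 0.2, 3.7]
opening: 0.498
```

>>> send_rows:
  rows:
    - [0.004, -0.0003, 0, 0]
    - [0.008, -0.0005, 0, 0]
    - [0.008, -0.0005, 0, 0]

```text
time: 48.02
eef_pos: [0.6161, 0.0043, 0.0874]
tcp_rot: [1.0, -0.028, -0.008, -0.0]
contact_force: [-15.8, -0.1, 9.0]
opening: 0.498
```

>>> send_rows:
  rows:
    - [0.003, -0.0002, 0, 0]
    - [0.007, -0.0004, 0, 0]
    - [0.007, -0.0004, 0, 0]

```text
time: 48.4
eef_pos: [0.6165, 0.0043, 0.0871]
tcp_rot: [1.0, -0.028, -0.011, -0.0]
contact_force: [-20.5, -0.8, 10.9]
opening: 0.501
```

>>> send_rows:
  rows:
    - [-0.06, 0.004, 0, 0]
    - [-0.15, 0.01, 0, 0]
    - [-0.15, 0.01, -0.024, 0]
    - [-0.162, 0.01, -0.03, 0]
    - [-0.173, 0.011, -0.035, 0]
    - [-0.185, 0.012, -0.04, 0]
    - [-0.196, 0.013, -0.045, 0]
    - [-0.207, 0.014, -0.051, 0]
    - [-0.218, 0.015, -0.057, 0]
    - [-0.229, 0.016, -0.064, 0]
    - [-0.24, 0.016, -0.072, 0]
    - [-0.25, 0.017, -0.08, 0]
    - [-0.262, 0.018, -0.088, 0]
    - [-0.274, 0.019, -0.09, 0]
    - [-0.288, 0.02, -0.091, 0]
    - [-0.302, 0.02, -0.093, 0]
    - [-0.318, 0.021, -0.095, 0]
    - [-0.336, 0.022, -0.096, 0]
    - [-0.336, 0.022, -0.096, 0]
  newtons: 20

```text
time: 50.78
eef_pos: [0.5336, 0.0085, 0.0671]
tcp_rot: [0.999, -0.029, 0.015, 0.002]
contact_force: [9.1, -0.1, 11.9]
opening: 0.501
```

```bash
python3 look.py 25; python3 x.py 25
```

```text
50.775 [0.5335577  0.00850403 0.06706989] -3.371107514871054 [ 9.05504695 -0.08324339 11.89540722] [ 0.02005524 -2.82882686 -0.00833169]
```

View pics/x.png

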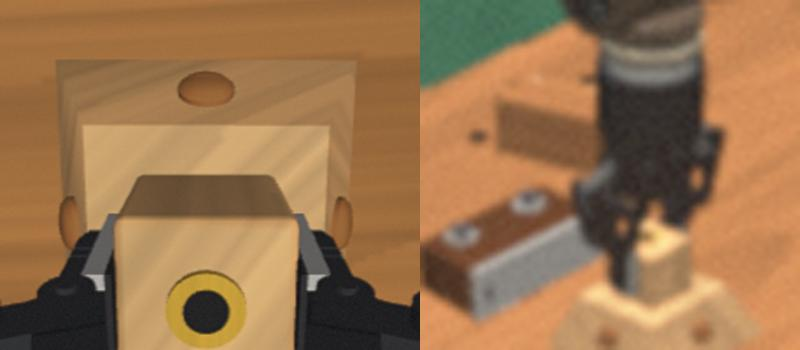

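>>> send_rows:
  rows:
    - [0.026, 0, 0.014, 0]
    - [0.026, 0, 0.014, 0]
    - [0.024, 0, 0.014, 0]
    - [0.022, -0.001, 0.014, 0]
  jaw: 0

```text
time: 51.42
eef_pos: [0.5277, 0.0103, 0.062]
tcp_rot: [1.0, -0.029, -0.002, -0.0]
contact_force: [0.8, -0.1, 0.2]
opening: 1.001
```

>>> send_rows:
  rows:
    - [0, 0, 0, 0]
    - [0, 0, 0, 0]
    - [0, 0, 0, 0]
    - [0, 0, 0, 0]
    - [0, 0, 0, 0]
    - [0, 0, 0, 0]
    - [0, 0, 0.15, 0]
    - [0, 0, 0.25, 0]
    - [0, 0, 0.25, 0]
  jaw: 1
  newtons: 60

```text
time: 52.55
eef_pos: [0.5303, 0.0099, 0.1399]
tcp_rot: [1.0, -0.029, 0.002, 0.0]
contact_force: [-0.1, 0.1, -3.1]
opening: 0.507
```

>>> send_rows:
  rows:
    - [-0.09, 0.25, 0, 0.028]
    - [-0.18, 0.5, 0, 0.028]
    - [-0.26, 0.75, 0, 0.028]
    - [-0.345, 0.985, 0, 0.028]
    - [-0.345, 0.985, 0, 0.028]
    - [-0.345, 0.985, 0, 0.028]
    - [-0.345, 0.985, 0, 0.028]
    - [-0.345, 0.985, 0, 0.028]

```text
time: 53.55
eef_pos: [0.4255, 0.3042, 0.137]
tcp_rot: [0.998, 0.058, -0.001, 0.001]
contact_force: [0.0, -0.7, -2.9]
opening: 0.505
```

```bash
python3 look.py 26;  python3 - <<'E'
from h import *
a=cv2.imread('pics/s26.png')[120:220,260:410]; b=cv2.imread('pics/d26.png')[180:320,180:390]
cv2.imwrite('pics/x.png',np.hstack([cv2.resize(x,(390,270),interpolation=cv2.INTER_CUBIC) for x in(a,b)]))
E
```

```text
53.55 [0.42549857 0.3042193  0.1369544 ] 6.688776345524912 [ 0.04245485 -0.72082324 -2.86943013] [ 0.01744273 -0.01070213 -0.02308357]
```

View pics/w26.png

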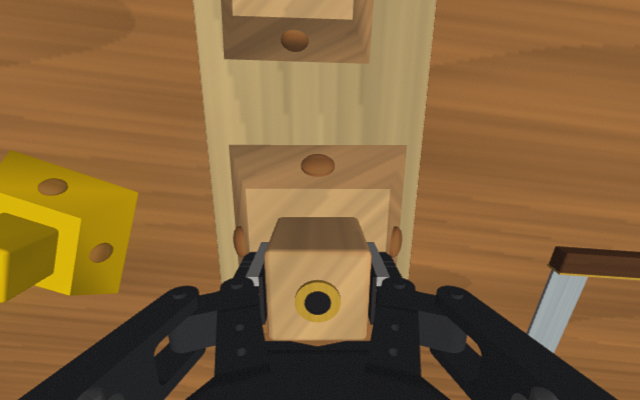

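View pics/x.png

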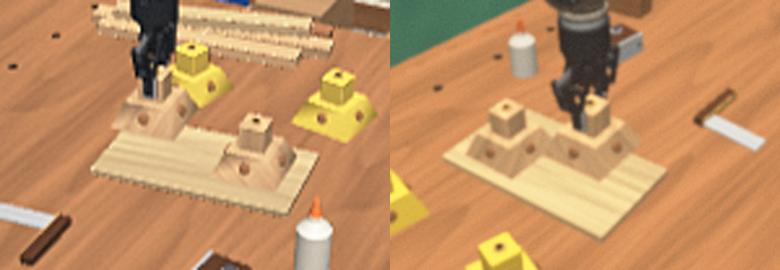

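```bash
python3 - <<'E'
from h import *
c=imaging.calibration('wrist'); s=monitor.get_state()
im=cv2.imread('pics/w26.png').astype(int)
for (a,b) in [((200,50),(432,50)),((215,200),(417,200)),((197,10),(435,10))]:
    A=onz(c,*a,.012);B=onz(c,*b,.012);print(A,B,np.linalg.norm(A-B),(A+B)/2)
F=[onz(c,u,v,.012) for u,v in((223,59),(369,63))];print('fin near edge',F)
cv2.imwrite('pics/x.png',cv2.resize(cv2.imread('pics/w26.png')[0:280,180:450],None,fx=2.1,fy=2.1))
print(s['eef_pos'])
E
```

```text
[0.5344657  0.40781107 0.012     ] [0.55496422 0.23134075 0.012     ] 0.17765687015432122 [0.54471496 0.31957591 0.012     ]
[0.41586321 0.39415603 0.012     ] [0.43629769 0.21774395 0.012     ] 0.17759163436481754 [0.42608045 0.30594999 0.012     ]
[0.56118276 0.41014225 0.012     ] [0.58152472 0.23512955 0.012     ] 0.17619092488322752 [0.57135374 0.3226359  0.012     ]
fin near edge [array([0.53018588, 0.39015772, 0.012     ]), array([0.54039117, 0.277782  , 0.012     ])]
[0.42611963 0.30439545 0.13791493]
```

View pics/x.png

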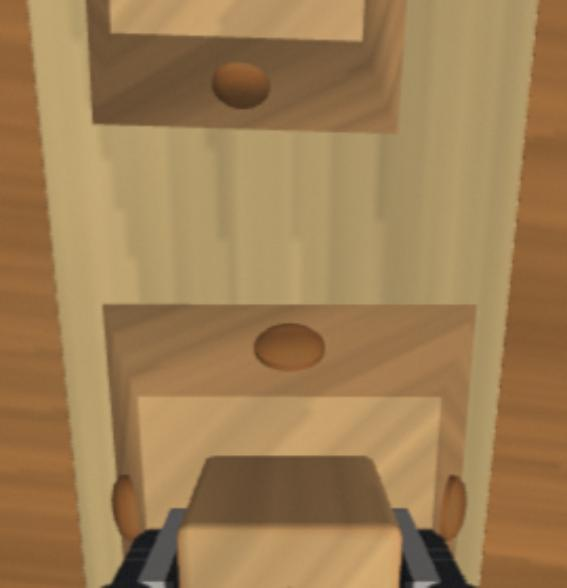

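>>> send_rows:
  rows:
    - [0, 0.005, -0.1, 0]
    - [0, 0.005, -0.17, 0]
    - [0, 0.005, -0.195, 0]
    - [0, 0.005, -0.204, 0]
    - [0, 0.005, -0.208, 0]
    - [0, 0.005, -0.208, 0]

```text
time: 54.45
eef_pos: [0.4262, 0.3073, 0.0767]
tcp_rot: [0.998, 0.059, 0.001, -0.0]
contact_force: [-0.9, -0.6, -3.1]
opening: 0.506
```

>>> send_rows:
  rows:
    - [0, 0, -0.004, 0]
    - [0, 0, -0.006, 0]
    - [0, 0, -0.006, 0]

```text
time: 54.82
eef_pos: [0.4263, 0.3074, 0.0754]
tcp_rot: [0.998, 0.059, 0.001, -0.0]
contact_force: [-2.6, -1.7, 5.7]
opening: 0.505
```

Fz has gone from about -3 N to +5.7 N, so the base is on the board. I'll release and rise straight up.

>>> send_rows:
  rows:
    - [0, 0, 0.004, 0]
    - [0, 0, 0.004, 0]
    - [0, 0, 0.004, 0]
    - [0, 0, 0.004, 0]
    - [0, 0, 0.004, 0]
    - [0, 0, 0.1, 0]
    - [0, 0, 0.3, 0]
    - [0, 0, 0.5, 0]
    - [-0.1, -0.3, 0.6, 0]
    - [-0.1, -0.6, 0.6, 0]
    - [-0.1, -0.6, 0.6, 0]
    - [-0.1, -0.6, 0.6, 0]
  jaw: 0

```text
time: 56.32
eef_pos: [0.3958, 0.1239, 0.2547]
tcp_rot: [0.998, 0.056, 0.001, 0.0]
contact_force: [-0.7, 0.0, -0.6]
opening: 1.002
```

```bash
python3 look.py 27;  python3 - <<'E'
from h import *
a=cv2.imread('pics/s27.png')[120:240,260:410]; b=cv2.imread('pics/d27.png')[180:320,180:355]
cv2.imwrite('pics/x.png',np.hstack([cv2.resize(x,(400,320),interpolation=cv2.INTER_CUBIC) for x in(a,b)]))
E
```

```text
56.325 [0.39583602 0.12394804 0.25466763] 6.396402501651222 [-0.68026648  0.04076483 -0.61039777] [0.06565978 0.03670072 0.03827657]
```

View pics/w27.png

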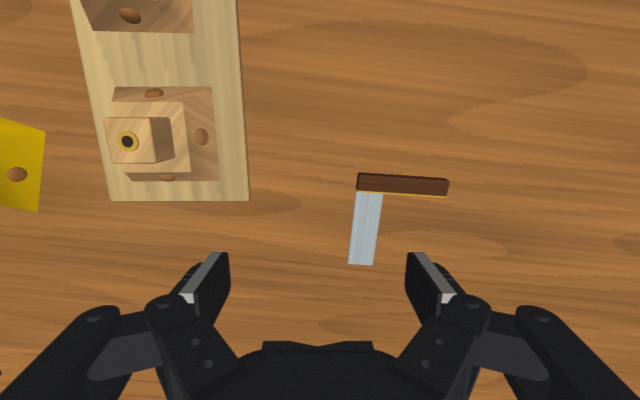

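View pics/x.png

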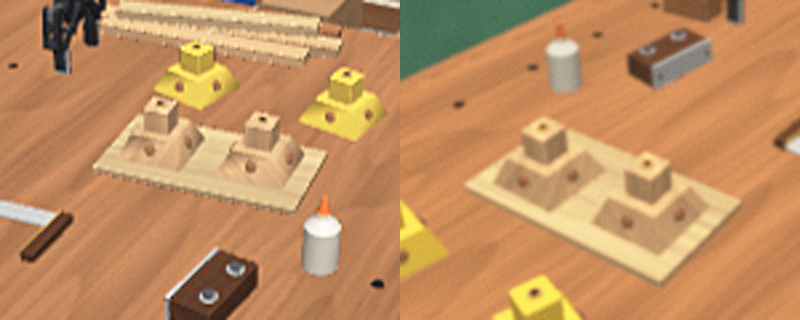

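View pics/s27.png

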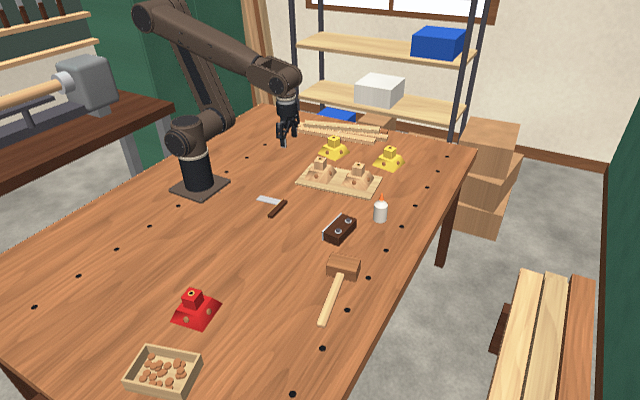

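The lamp stands upright on the board's near half, at (160,130) in the wrist view. The buttons in view are home, the bystanders look unmoved, and the gripper is clear.

```bash
python3 -c "
from h import *
print(workorder.sign_off(), monitor.get_state()['time'])"
```

```text
the job is handed in; nothing more can be done
the job is handed in; nothing more can be done
```

The four buttons are pressed home and the lamp base stands upright on the free half of the board beside the finished one. I handed the job in at about 56 s of the 72 s allowed; no verdict was given.

- **Method:** The arm can only turn about the vertical. For each side I held the neck lightly and tipped the base about 25° by pushing its lower edge against the top of the steel plate. Then I backed off, gripped at 120 N and pressed the button square on the steel. After each press I stood the base upright on the bench, let go, and took a new grip. After the first three presses I also turned it 90° to the next side.
- **Presses:** Each button slid in at about 5 to 8 N, then went solid. The force rose to about 17, 19, 19 and 20 N, under the 40 N ramming limit, with no further travel. Close-up pictures afterwards showed each head flat on its side.
- **Placing:** The force showed the base resting on the board before I let go. The last pictures show it upright and clear of the finished base, with the other things apparently unmoved and the gripper clear.
- **Did not agree fully:**
    - My tilt estimates for the first press ran from about 21° to 26°; for the others I only checked by eye that the tilt looked the same.
    - Standing the base up left a few degrees of tilt each time, which went when I let go. It took up to 29 N of downward force on the bench.
    - Only three of the four buttons show in the final wrist picture; I checked the fourth right after pressing it.

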